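# Scan the slide, then hold the microscope's slide finger open

## Robot

A 6-joint arm with a two-finger parallel gripper is mounted at the origin on the work surface. World frame = base frame: x ahead of the robot, y to its left, z up, the work surface at z = 0. Lengths are in m, angles in rad, forces in N, time in s.
With the tool pointing down it reaches from about 0.275 to 0.825 m from the base axis. Payload 4.9 kg.
Tool frame: the origin (TCP) lies midway between the tips of the shut fingers; the grasp point (between the pads) lies 19 mm behind it; x points along the fingers, y is the direction in which the jaws open and shut, and the axes are right-handed (so a half turn about x gives the same grasp; the last joint's range is limited). The gripper opens to 85 mm and grips with 20 to 120 N. Pads are 22 mm wide; open, the fingers measure 114 mm over their backs; the gripper's body (76 mm by 85 mm) begins 54 mm behind the grasp point. The pads swing forward as they close: fully open they stand 13 mm farther back than shut.
Start: joints at [0.989, 0.326, -0.193, 1.052, 0, 1.437], TCP at [0.238, 0.496, 0.231] pointing down, gripper open.
Joint ranges: [-2.65, 2.65], [-0.97, 1.79], [-1.3, 1.35], [-1.93, 2.1], [-1.47, 1.37], [-3.14, 3.14]. Speed limits (rad/s): [2.57, 2.57, 3.14, 3.14, 3.14, 3.14].

## Interface

Orientations are given as a unit quaternion [x, y, z, w].
In Python, from cell import manip gives the robot as it stands.
- The arm moves only by the tool servo_tool, never from a script. Its argument "moves" is a list of rows, each an object with "travel": the shift along the tool's x, y, z in m, a list of three; "spin": the turn about the tool's x in rad; "grip": the opening, from 0 (shut) to 1 (fully open). In form: [{"travel": [tx, ty, tz], "spin": spin, "grip": grip}, ...]. A call has 1 to 10 rows; each row is the pose to reach, as a shift and turn from the pose measured when the call began, along the tool's axes at that moment; what a row does not reach only later rows make up. A row lasts 1/8 s, in which the tool goes at most 62.5 mm and 10.7 degrees, less where a joint would pass 70% of its speed; a pose out of reach is approached as far as the arm can. A call with a gripper value outside its range is refused whole. The fingers move at their own pace and stop on an object; "grip_force" is the grip in N (left out, the last holds). Time passes only in rows, so rows that repeat a pose let the fingers close. It gives the time, the measured TCP pose, the force and the opening at its end, in the units of the state.
- manip.observe(): the state, without advancing time (a new reading comes with each control period).
- manip.read_camera(name): name is "side" or "top" or "wrist"; returns a dict with "color" (480x640x3 uint8, red, green, blue), "depth" (480x640 float32, m along the optical axis (not along the pixel's ray), 0 where there is no reading), "K" (3x3 intrinsics, pixels), "k1" (the pictures are not rectified: a ray, as slopes to the right and down, at radius r is drawn at 1 + k1 r^2 times it, then the intrinsics apply), "eye" and "attitude" of the camera in the world; the wrist camera has in their place "mount" (4x4, takes a point from camera to tool coordinates, whose origin is the TCP and whose axes are the tool frame's). Camera axes: x right, y up, looking along -z (the intrinsics and any distortion apply to the point x, -y, -z); pixel columns grow to the right and rows downward; lengths in m; the calibration is good to about 2 mm. A picture is of the moment at which its call begins: read the wrist's pose just before it.
- manip.close_job(): hands the job in, once; it reports no verdict.
The state is a dict: "clock": time; "qpos": joint angles; "qvel": joint speeds; "joint_efforts": joint torques, N m; "tcp_pos": TCP position; "tcp_rot": TCP orientation; "force": force on the tool from outside, world axes, zero at the start; "torque": the same for the moment, N m; "opening": finger opening in m.
Only numpy, scipy, OpenCV 4.12 (cv2) and the standard library are available. Lean on these libraries where they do the work, as an engineer would, in place of code of your own. Each camera call takes 0.05 s, during which the arm holds its last target.

## Task

A colleague is about to load the slide from the metal tray onto the microscope. Take the barcode scanner from its rest, aim its window straight down at the code on the slide's label from about 5 cm above and hold it steady there for two seconds, then lay it back in its rest as it was; after that push the thumb lever of the spring-loaded slide finger on the microscope stage round to its stop, without forcing it, and finish while still holding it fully open so that the slide can be laid in. Leave the other things on the bench where they are.

Things in the scene. Friction and masses are not known exactly. Their poses are not given: they have to be found in the camera images.
- scanner_grip (a point): the point to grip: centre of the handle of the loose cordless barcode scanner (about 150 g). Handle: grey bar 120 mm long (its x, from 70 mm behind to 50 mm ahead of this point), 34 wide (y), 28 high (z, up as it lies). A black head, 56 mm wide, is bent down at its +x end and reaches 44 mm below this point. It balances about 15 mm ahead of this point
- scan_window (a point): centre of the scanner's glass window, in the underside of its head: 72.5 mm ahead (scanner +x) of scanner_grip and 44 mm below it. It looks along the scanner's own -z, straight down while the handle is level, and reads a code 20 to 90 mm in front of it, within 9 mm of its axis
- rest_seat (a point): where scanner_grip is when the scanner lies home in its rest, 64 mm above the bench; axes as the scanner's
- rest: the scanner's rest, fixed, origin on the bench; x along the handle. A black foot 123 x 70 x 8 mm with two saddles, at x = +49 mm (14 long) and -43 mm (18 long), that carry the handle's underside 50 mm above the bench between cheeks 12 mm high and 40 mm apart (52 over all). Between the saddles the handle is free on both sides, with 42 mm of air below it
- slide_label (a point): centre of the white 24 mm square label with a printed 2D code, on top of the +x end of a glass slide (76 x 26 x 1.2 mm, x along it, z up). The slide lies in a metal tray 130 x 90 mm, 10 mm high; both are fixed and stay where they are
- microscope: fixed upright microscope; origin on the bench under its optical axis. +y = user side (eyepieces), -y = limb (column, 94 to 156 mm away), -x = side facing the robot. Foot 170 mm wide, 41 high. Stage top 125 mm up, 82 mm to -x; arm and head, up to 50 mm to each side of the axis, rise to 470 mm. Focus knobs on the limb, below 115 mm, reach 72 mm to -x; a stage knob hangs under the stage at x -62, y +20
- finger_pivot (a point): pivot of the slide finger on the stage, fixed: 82 mm to -x and 24 mm to -y of the optical axis, 131 mm above the bench; axes as the microscope's. The finger is a flat steel blade curving round the end of the empty slide bed; its thumb lever sticks out from the pivot on the other side, beyond the stage's edge, towards the robot, over free air. A fixed bar (top 132 mm up) ends 30 mm to -x and 28 mm to -y of the pivot
- thumb_ear (a point): centre of the upturned ear of the thumb lever: upright steel plate 18 mm wide along the lever, 3 thick, 20 high (131 to 151 mm above the bench), 40 mm from the pivot and 3.5 mm to the +y side of the lever's line. Closed, the lever points from the pivot to the microscope's -x, turned 0.15 rad towards +y; fully open, 0.45 rad towards -y: push its +y face about 24 mm towards the limb. Moves with the finger
- slide_finger (a joint): angle of the slide finger about finger_pivot, rad, counter-clockwise from above: 0 = closed (at rest), 0.6 = fully open against its stop. A spring closes it as soon as it is let go; the push needed at the ear grows from 1.5 N to about 2.6 N at the stop
- dropper_bottle: bystander: amber bottle with black cap, 36 mm across, 85 mm high; origin at its underside
- slide_box: bystander: flat white plastic box with grey lid, 87 x 102 x 34 mm; origin at its underside
- petri_dish: bystander: clear covered dish 90 mm across, 17 mm high; origin at its underside
- stain_jar: bystander: glass jar with white cap, 48 mm across, 70 mm high; origin at its underside
Mind the look-alikes: they are no part of the job. Leave any blue or yellow look-alike of the part that bears scanner_grip alone.

How it is judged:
On the way, in this order (a step that is already met when the one before it is completed fails the run):
1. the scanner's window is held steady over the code on the slide's label, 20 to 90 mm away and within 9 mm of its axis, for 1 s (x of slide_label in the frame of scan_window between -0.009 and 0.009 m and y of slide_label in the frame of scan_window between -0.009 and 0.009 m and z of slide_label in the frame of scan_window between -0.09 and -0.02 m and linear speed of scanner below 0.03 m/s), for 1 s.
2. the scanner lies back in its rest, let go (distance between scanner_grip and rest_seat below 0.012 m and angle between scanner_grip's own z axis and vertical below 0.08 rad and contact force between the fingers and scanner below 0.05 N and linear speed of scanner below 0.02 m/s), for 0.3 s.
At the end, for the whole second after the job is handed in: The slide finger is held by the gripper's fingers against its stop (joint above 0.55 of 0.6 rad, the fingers pressing on it with more than 0.8 N) through the last second, and the scanner lies level in its rest, within 12 mm of its seat, untouched (value of joint slide_finger above 0.55 rad and contact force between the fingers and slide_finger above 0.8 N and distance between scanner_grip and rest_seat below 0.012 m and angle between scanner_grip's own z axis and vertical below 0.08 rad and contact force between the arm and scanner below 0.05 N); the arm keeps its last pose, push and grip.
It fails at once if the slide finger is forced: pressed with more than 25 N (contact force between anything else and slide_finger above 25 N).
It fails at once if a bystander is shifted by more than 25 mm (distance of any of dropper_bottle, slide_box, petri_dish, stain_jar from where it was at the start of the episode above 0.025 m).
It also fails if it takes over 61 s, if anything falls off the work surface, if the arm or the gripper's body presses on something with over 40 N, if the wrist force passes 120 N, or if a joint passes its speed limit or range.

## Working session

There is one attempt and no reset: what is moved stays moved. The work goes in short steps, Python scripts to look and compute and a tool call to move; the robot and the scene stay as the last step left them, time stands still between calls to the robot, and variables do not carry over. Pictures are saved under pics/ and viewed, and the job is handed in when it is done.

Besides the shell and the picture viewer there is one more tool, called as name(argument=value, ...) on one line, values as JSON. servo_tool: Moves the arm, as the interface text tells. Its arguments: {"type":"object","properties":{"moves":{"type":"array","items":{"type":"object","properties":{"travel":{"type":"array","items":{"type":"number"}},"spin":{"type":"number"},"grip":{"type":"number"}}}},"grip_force":{"type":"number"}},"required":["moves"]}

```bash
ls; mkdir -p pics
cat > h.py <<'E'
import numpy as np, cv2, pickle
from scipy.spatial.transform import Rotation as R
from cell import manip
def grab(name,tag):
    s=manip.observe(); c=manip.read_camera(name); c['state']=s
    cv2.imwrite(f'pics/{tag}.png',c['color'][:,:,::-1]); pickle.dump(c,open(f'pics/{tag}.pkl','wb')); return c
def load(tag): return pickle.load(open(f'pics/{tag}.pkl','rb'))
def pose(c):
    if 'mount' in c and c['mount'] is not None:
        s=c['state']; T=np.eye(4);T[:3,:3]=R.from_quat(s['tcp_rot']).as_matrix();T[:3,3]=s['tcp_pos']
        M=T@np.array(c['mount']); return M[:3,:3],M[:3,3]
    a=np.array(c['attitude']); Rm=R.from_quat(a).as_matrix() if a.shape==(4,) else a
    return Rm,np.array(c['eye'])
def rays(c,uv):
    K=np.array(c['K']);k=float(c['k1'])
    p=cv2.undistortPoints(np.array(uv,float).reshape(-1,1,2),K,np.array([k,0,0,0,0.])).reshape(-1,2)
    d=np.c_[p[:,0],-p[:,1],-np.ones(len(p))]; Rm,e=pose(c); return d@Rm.T,e
def plane(c,uv,z):
    d,e=rays(c,uv); t=(z-e[2])/d[:,2]; return e+d*t[:,None]
def bydepth(c,uv):
    d,e=rays(c,uv); uv=np.array(uv).reshape(-1,2).astype(int); return e+d*c['depth'][uv[:,1],uv[:,0]][:,None]
def proj(c,P):
    Rm,e=pose(c); q=(np.array(P).reshape(-1,3)-e)@Rm; x=np.c_[q[:,0],-q[:,1],-q[:,2]]
    x=x[:,:2]/x[:,2:]; x=x*(1+float(c['k1'])*(x**2).sum(1,keepdims=True)); K=np.array(c['K']); return x*[K[0,0],K[1,1]]+K[:2,2]
E
python3 - <<'E'
from h import *
print(manip.observe())
for n in ('side','top','wrist'):
    c=grab(n,n+'0'); print(n,{k:v for k,v in c.items() if k not in('color','depth','state')})
E
```

```text
pics
{'clock': 0.0, 'qpos': array([ 9.88815746e-01,  3.26972961e-01, -1.93531479e-01,  1.05203657e+00,
       -9.88554453e-06,  1.43663265e+00]), 'qvel': array([-1.25060576e-03, -1.13390308e-03, -1.64257694e-03,  6.25573298e-04,
       -2.25046482e-05,  6.18512788e-04]), 'joint_efforts': array([-5.44321501e-04, -4.43406737e+01,  2.62435395e+01,  1.54305459e-02,
       -2.00180516e-04, -2.95418090e-06]), 'tcp_pos': array([0.23780735, 0.49529851, 0.23050591]), 'tcp_rot': array([ 0.15642854,  0.68966796, -0.15758642,  0.68924214]), 'force': array([-0.72539505, -0.40379117,  0.07147328]), 'torque': array([0.03982344, 0.01760912, 0.0170345 ]), 'opening': 0.08531466087105771}
side {'K': array([[516.36195462,   0.        , 317.23237167],
       [  0.        , 516.36195462, 224.39939838],
       [  0.        ,   0.        ,   1.        ]]), 'k1': -0.10154167783257607, 'eye': array([-0.06611156, -0.69854541,  0.7532833 ]), 'attitude': array([ 0.43100096, -0.15705378, -0.29349581,  0.83870882])}
top {'K': array([[488.23372192,   0.        , 324.71997623],
       [  0.        , 488.23372192, 248.16398432],
       [  0.        ,   0.        ,   1.        ]]), 'k1': -0.05757881354388747, 'eye': array([ 3.97869904e-01, -8.30517499e-04,  1.38113091e+00]), 'attitude': array([-0.02111125,  0.03280311,  0.71125917, -0.70184661])}
wrist {'K': array([[347.37055626,   0.        , 313.84591223],
       [  0.        , 347.37055626, 244.16233807],
       [  0.        ,   0.        ,   1.        ]]), 'k1': 0.00467862194633985, 'mount': array([[-8.19883460e-04,  3.07440616e-01, -9.51566916e-01,
        -1.42527753e-01],
       [ 9.99999608e-01,  5.70056694e-04, -6.77434815e-04,
         2.06827890e-04],
       [ 3.34176113e-04, -9.51567098e-01, -3.07440963e-01,
        -7.83132865e-02],
       [ 0.00000000e+00,  0.00000000e+00,  0.00000000e+00,
         1.00000000e+00]])}
```

View pics/top0.png

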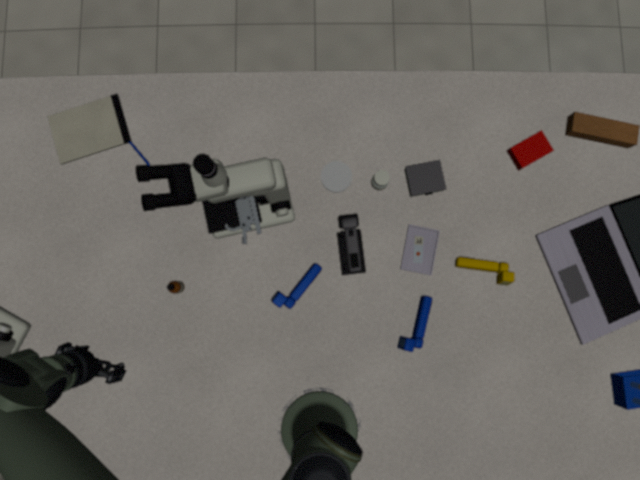

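View pics/side0.png

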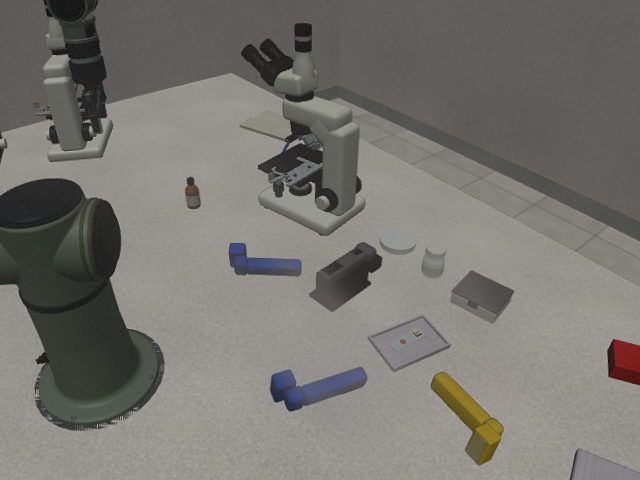

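View pics/wrist0.png

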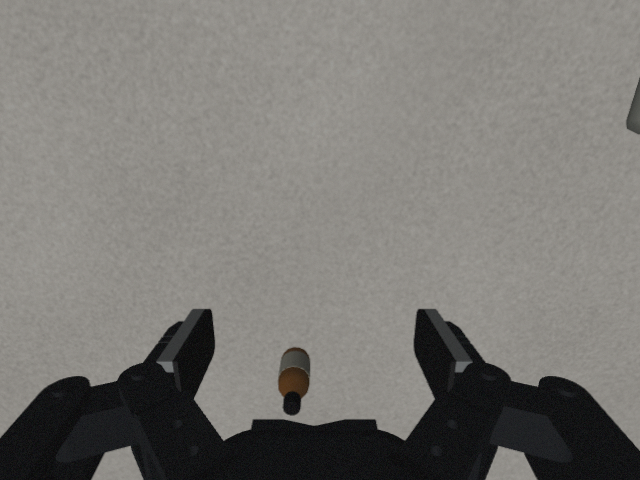

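Run:
```python
from h import *
t=load('top0');s=load('side0')
a=cv2.resize(t['color'][130:300,190:460,::-1],None,fx=2.9,fy=2.9,interpolation=cv2.INTER_CUBIC)
cv2.imwrite('pics/topc.png',cv2.convertScaleAbs(a,alpha=1.4,beta=30))
a=cv2.resize(s['color'][220:380,290:480,::-1],None,fx=3.6,fy=3.6,interpolation=cv2.INTER_CUBIC)
cv2.imwrite('pics/sidec.png',cv2.convertScaleAbs(a,alpha=1.4,beta=30))
a=cv2.resize(s['color'][120:240,240:380,::-1],None,fx=4.5,fy=4.5,interpolation=cv2.INTER_CUBIC)
cv2.imwrite('pics/sidem.png',cv2.convertScaleAbs(a,alpha=1.4,beta=30))
for uv in [(350,225),(347,265),(350,245),(418,236),(247,240),(320,430)]: print(uv,bydepth(t,[uv])[0].round(3), plane(t,[uv],0)[0].round(3))
```

```text
(350, 225) [ 0.559 -0.092  0.08 ] [ 0.569 -0.097  0.   ]
(347, 265) [ 0.452 -0.083  0.057] [ 0.455 -0.087  0.   ]
(350, 245) [ 0.505 -0.091  0.081] [ 0.511 -0.096  0.   ]
(418, 236) [ 0.534 -0.29   0.005] [ 0.535 -0.291  0.   ]
(247, 240) [0.529 0.196 0.002] [0.529 0.196 0.   ]
(320, 430) [ 0.093 -0.003  0.333] [-0.004 -0.004  0.   ]
```

View pics/topc.png

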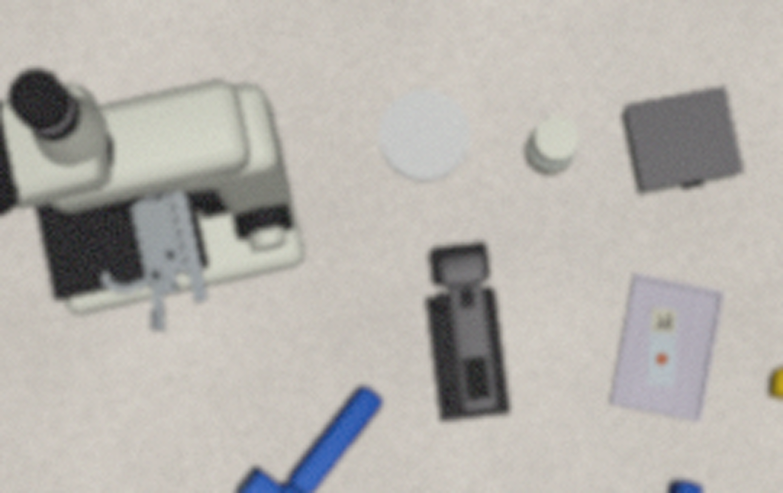

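View pics/sidec.png

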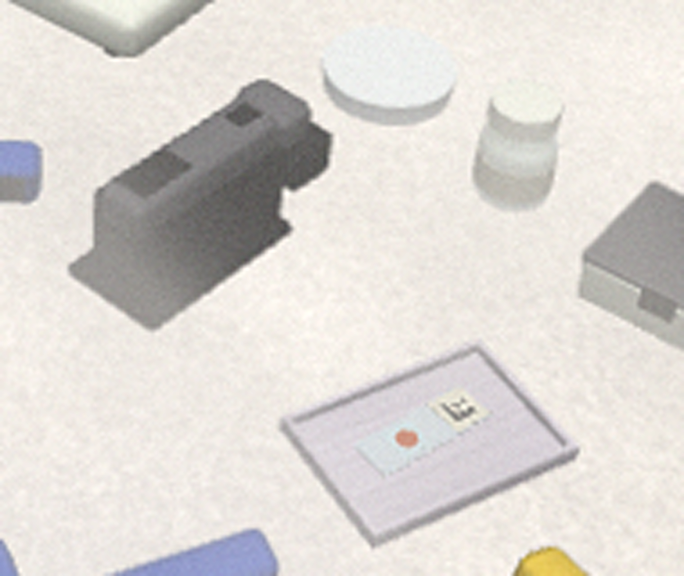

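View pics/sidem.png

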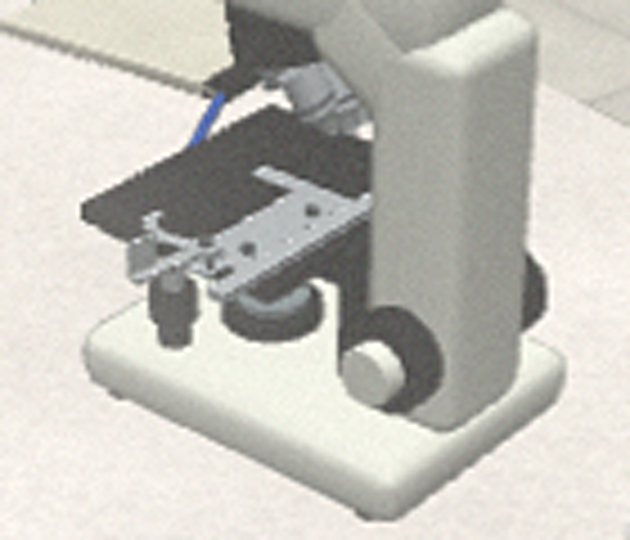

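```bash
cat >> h.py <<'E'
def go(tgt,zax=None,s=None):
    """travel & spin to world TCP tgt with tool z axis heading (angle of tool z in world xy)"""
    s=s or manip.observe(); M=R.from_quat(s['tcp_rot']).as_matrix()
    tr=M.T@(np.array(tgt)-s['tcp_pos']); h=np.arctan2(M[1,2],M[0,2])
    sp=None
    if zax is not None: sp=-((zax-h+np.pi)%(2*np.pi)-np.pi)  # tool x is down
    print('clock',round(s['clock'],2),'tcp',np.round(s['tcp_pos'],4),'heading z',round(h,4),'xax',M[:,0].round(4),'travel',tr.round(4),'spin',sp,'F',s['force'].round(2),'open',round(s['opening'],4))
E
python3 - <<'E'
from h import *
go([0.42,-0.16,0.28],0.0)
E
```

```text
clock 0.15 tcp [0.2379 0.4954 0.2307] heading z -0.4479 xax [-8.0e-04 -1.1e-03 -1.0e+00] travel [-0.0487 -0.512   0.448 ] spin -0.44785026557963725 F [-0.39  0.74 -0.02] open 0.0859
```

servo_tool(moves=[{"travel":[-0.02,-0.05,0.045],"spin":-0.1,"grip":1},{"travel":[-0.049,-0.512,0.448],"spin":-0.448,"grip":1},{"travel":[-0.049,-0.512,0.448],"spin":-0.448,"grip":1},{"travel":[-0.049,-0.512,0.448],"spin":-0.448,"grip":1},{"travel":[-0.049,-0.512,0.448],"spin":-0.448,"grip":1},{"travel":[-0.049,-0.512,0.448],"spin":-0.448,"grip":1},{"travel":[-0.049,-0.512,0.448],"spin":-0.448,"grip":1},{"travel":[-0.049,-0.512,0.448],"spin":-0.448,"grip":1},{"travel":[-0.049,-0.512,0.448],"spin":-0.448,"grip":1},{"travel":[-0.049,-0.512,0.448],"spin":-0.448,"grip":1}])

```text
clock: 1.4
tcp_pos: [0.4021, -0.0964, 0.277]
tcp_rot: [-0.0, 0.707, -0.0, 0.707]
force: [1.4, 0.5, 0.4]
opening: 0.0855
```

servo_tool(moves=[{"travel":[0,-0.064,0.018],"spin":0,"grip":1},{"travel":[0,-0.064,0.018],"spin":0,"grip":1},{"travel":[0,-0.064,0.018],"spin":0,"grip":1},{"travel":[0,-0.064,0.018],"spin":0,"grip":1}])

```text
clock: 1.9
tcp_pos: [0.4195, -0.1589, 0.277]
tcp_rot: [-0.001, 0.707, 0.0, 0.707]
force: [0.0, 0.5, -1.0]
opening: 0.0851
```

Run:
```python
from h import *
go([0.42,-0.16,0.28],0.0)
c=grab('wrist','w1'); grab('top','top1')
```

```text
clock 1.9 tcp [ 0.4195 -0.1589  0.277 ] heading z 0.0013 xax [-7.e-04 -3.e-04 -1.e+00] travel [-0.003  -0.0011  0.0005] spin 0.0013073252621946807 F [ 0.03  0.48 -1.04] open 0.0851
```

View pics/w1.png

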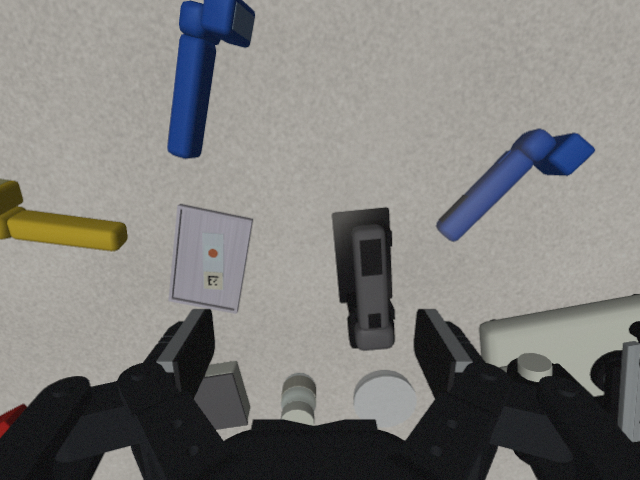

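The wrist picture shows the scanner in its rest around (370,285) with the head at the bottom, the tray at (210,258) and the label with the code at (214,281). Now measure these.

Run:
```python
from h import *
c=load('w1')
a=cv2.resize(c['color'][200:360,150:410,::-1],None,fx=3,fy=3,interpolation=cv2.INTER_CUBIC)
cv2.imwrite('pics/w1c.png',cv2.convertScaleAbs(a,alpha=2.0,beta=20))
d=c['depth']
# world height map
v,u=np.mgrid[0:480,0:640]; P=bydepth(c,np.c_[u.ravel(),v.ravel()]).reshape(480,640,3)
np.save('pics/P.npy',P)
reg=np.zeros((480,640),bool); reg[205:360,325:400]=1
m=reg&(P[:,:,2]>0.070)
print(m.sum(), P[m].mean(0), P[m][:,2].min(),P[m][:,2].max())
r=cv2.minAreaRect(P[m][:,:2].astype(np.float32)*1000); print(r)
for x in np.arange(0.43,0.62,0.01):
    mm=m&(abs(P[:,:,0]-x)<0.004)
    if mm.sum()>5: q=P[mm]; print(round(x,3),mm.sum(),np.percentile(q[:,1],[2,98]).round(4),np.percentile(q[:,2],[5,50,95]).round(4))
```

```text
3925 [ 0.50312015 -0.0971701   0.08141216] 0.07003856072091474 0.41953317008033947
((458.45037841796875, -108.32149505615234), (250.1158905029297, 51.22868347167969), 11.8762845993042)
0.44 262 [-0.117  -0.0871] [0.071  0.0759 0.0783]
0.45 235 [-0.1176 -0.0856] [0.0738 0.078  0.0796]
0.46 236 [-0.1171 -0.0836] [0.0729 0.0781 0.0796]
0.47 226 [-0.1157 -0.0833] [0.0733 0.0783 0.0797]
0.48 219 [-0.1145 -0.0829] [0.0731 0.0783 0.0796]
0.49 214 [-0.1139 -0.0807] [0.0724 0.0777 0.079 ]
0.5 207 [-0.1126 -0.0801] [0.0735 0.0777 0.0789]
0.51 200 [-0.1114 -0.0797] [0.0733 0.0776 0.079 ]
0.52 203 [-0.1105 -0.0775] [0.0723 0.0776 0.0791]
0.53 202 [-0.1093 -0.0773] [0.074  0.0777 0.0795]
0.54 186 [-0.1086 -0.0767] [0.0734 0.078  0.0796]
0.55 152 [-0.1072 -0.0731] [0.0725 0.0771 0.0793]
0.56 266 [-0.11   -0.0695] [0.072  0.0765 0.0783]
0.57 225 [-0.1096 -0.0691] [0.0743 0.0772 0.0783]
0.58 79 [-0.1085 -0.0713] [0.0737 0.0758 0.0772]
```

View pics/w1c.png

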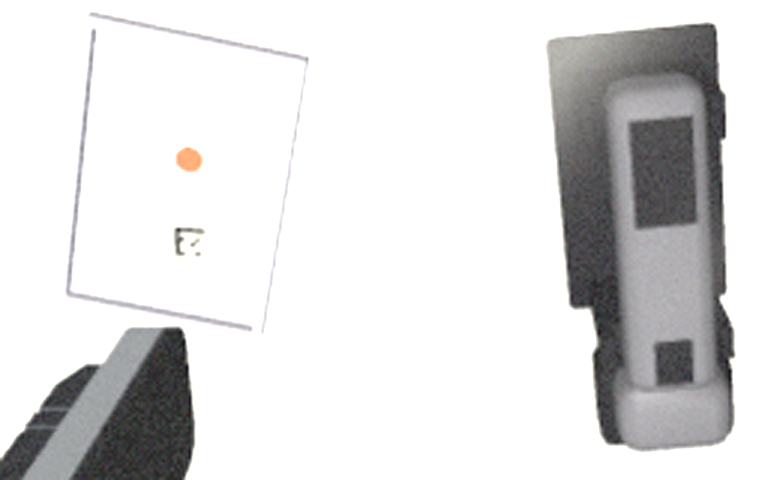

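Run:
```python
from h import *
c=load('w1'); t=load('top1'); P=np.load('pics/P.npy')
reg=np.zeros((480,640),bool); reg[205:360,325:400]=1
m=reg&(P[:,:,2]>0.070)&(P[:,:,2]<0.085); q=P[m]
h=0.10
for h in (0.09,0.10,0.11):
    X=np.array([np.cos(h),np.sin(h)]);Y=np.array([-X[1],X[0]])
    a=q[:,:2]@X; b=q[:,:2]@Y
    cen=[]
    for x in np.arange(a.min()+0.015,a.min()+0.105,0.01):
        s=abs(a-x)<0.005; cen.append((x,np.percentile(b[s],2),np.percentile(b[s],98)))
    cen=np.array(cen); mid=(cen[:,1]+cen[:,2])/2
    print(h,'a range',np.percentile(a,[0.2,0.5,1,99,99.5]).round(4),'slope',np.polyfit(cen[:,0],mid,1)[0].round(4),'mid',mid.mean().round(4),'w',(cen[:,2]-cen[:,1]).mean().round(4))
# wide profile of heights along axis incl. lower
X=np.array([np.cos(.1),np.sin(.1)]);Y=np.array([-X[1],X[0]])
A=P[:,:,:2]@X;B=P[:,:,:2]@Y
mid=-0.1465
for x in np.arange(0.41,0.62,0.005):
    s=reg&(abs(A-x)<0.002)&(abs(B+0.147)<0.006)
    if s.sum(): print(round(x,3),np.median(P[s][:,2]).round(4),end=' | ')
# foot
s=reg&(P[:,:,2]>0.004)&(P[:,:,2]<0.012)
print('foot A',np.percentile(A[s],[1,99]).round(4),'B',np.percentile(B[s],[1,99]).round(4))
# label
img=c['color'].astype(int)
from numpy import array
g=img[:,:,2]; print(img[270:296,198:230,2])
```

```text
0.09 a range [0.4256 0.426  0.4265 0.5677 0.5688] slope 0.01 mid -0.141 w 0.0322
0.1 a range [0.4242 0.4245 0.425  0.5663 0.5673] slope 0.0023 mid -0.1458 w 0.0322
0.11 a range [0.4227 0.423  0.4236 0.5648 0.5658] slope -0.0098 mid -0.1507 w 0.0322
0.415 0.0001 | 0.42 0.0059 | 0.425 0.0678 | 0.43 0.0275 | 0.435 0.0784 | 0.44 0.0785 | 0.445 0.0786 | 0.45 0.0786 | 0.455 0.0786 | 0.46 0.0789 | 0.465 0.0788 | 0.47 0.0787 | 0.475 0.0784 | 0.48 0.0779 | 0.485 0.0781 | 0.49 0.0782 | 0.495 0.078 | 0.5 0.0779 | 0.505 0.078 | 0.51 0.0782 | 0.515 0.078 | 0.52 0.0784 | 0.525 0.079 | 0.53 0.0793 | 0.535 0.0791 | 0.54 0.0765 | 0.545 0.0761 | 0.55 0.0773 | 0.555 0.0774 | 0.56 0.0774 | 0.565 0.0766 | 0.57 0.0749 | foot A [0.4192 0.5374] B [-0.1802 -0.1111]
[[151 152 153 152 154 153 156 158 154 153 156 158 156 157 156 158 159 159
  160 159 158 157 158 158 158 145 148 157 156 151 151 150]
 [154 154 152 150 153 151 150 150 141 146 149 149 149 152 152 151 149 154
  150 154 156 157 155 155 158 143 149 157 153 151 153 150]
 [155 153 152 150 153 149 144 140 136 138 138 131 131 140 141 136 133 140
  139 138
[... 2409 characters left out ...]
4 157 155 151 149 152 151 151 154]
 [152 152 150 148 150 151 153 151 148 152 151 150 155 150 154 151 154 152
  150 155 152 150 147 151 156 153 151 152 150 151 153 153]
 [154 151 150 146 151 151 151 152 152 149 153 152 152 152 155 150 150 151
  151 152 152 150 146 152 154 153 149 153 153 152 154 153]
 [152 152 149 148 148 150 153 151 151 149 152 152 151 153 154 152 151 152
  151 154 150 146 148 153 155 150 149 150 151 151 154 152]
 [153 155 149 150 150 151 153 151 151 151 153 155 153 153 152 151 153 154
  148 153 152 149 148 154 155 151 148 153 150 151 152 153]
 [153 152 151 147 150 153 152 155 150 149 152 154 152 154 153 152 151 153
  150 152 151 149 147 155 155 149 149 152 151 150 152 151]]
```

Run:
```python
from h import *
c=load('w1'); X=np.array([np.cos(.1),np.sin(.1)]);Y=np.array([-X[1],X[0]])
def AB(uv,z):
    p=plane(c,[(150+uv[0]/3,200+uv[1]/3)],z)[0]; return (p[:2]@X).round(4),(p[:2]@Y).round(4),p.round(4)
for n,uv,z in [('rear cheek r top',(723,90),.062),('rear cheek r bot',(723,136),.062),('front cheek r',(731,305),.062),('front cheek r bot',(733,352),.062),('handle back',(655,76),.071),
  ('foot bl',(548,42),.008),('foot br',(714,25),.008),('foot fl',(572,305),.008),('foot fr',(722,295),.008),('neck',(670,383),.078),('front end',(670,448),.07),('blackhead l back',(596,350),.04),('blackhead l front',(606,440),.04)]:
    print(n,*AB(uv,z))
# label corners from inspection of pixel map; code: tray edges
for uv in [(214.0,281.0),(204.5,272.0),(222,272),(222,289),(204,289)]:
    print(uv,plane(c,[uv],.004)[0].round(4), bydepth(c,[uv])[0].round(4))
t=load('top1'); print(proj(t,[[0.5,-0.3,0.004]]))
a=cv2.resize(t['color'][205:285,330:450,::-1],None,fx=6.5,fy=6.5,interpolation=cv2.INTER_CUBIC)
cv2.imwrite('pics/t1c.png',cv2.convertScaleAbs(a,alpha=1.6,beta=10))
a=cv2.resize(c['color'][200:360,325:405,::-1],None,fx=6,fy=6,interpolation=cv2.INTER_CUBIC)[:,:]
cv2.imwrite('pics/w1d.png',cv2.resize(cv2.convertScaleAbs(a,alpha=3,beta=20),None,fx=.62,fy=.62))
```

```text
rear cheek r top 0.431 -0.12 [ 0.4408 -0.0763  0.062 ]
rear cheek r bot 0.4482 -0.1205 [ 0.458  -0.0751  0.062 ]
front cheek r 0.5164 -0.1196 [ 0.5257 -0.0674  0.062 ]
front cheek r bot 0.5367 -0.1194 [ 0.5459 -0.0652  0.062 ]
handle back 0.4209 -0.145 [ 0.4333 -0.1023  0.071 ]
foot bl 0.4201 -0.1787 [ 0.4358 -0.1359  0.008 ]
foot br 0.4197 -0.1118 [ 0.4288 -0.0693  0.008 ]
foot fl 0.5386 -0.1779 [ 0.5536 -0.1233  0.008 ]
foot fr 0.5402 -0.1123 [ 0.5487 -0.0579  0.008 ]
neck 0.5379 -0.1464 [ 0.5498 -0.092   0.078 ]
front end 0.5718 -0.1467 [ 0.5836 -0.0889  0.07  ]
blackhead l back 0.5433 -0.1708 [ 0.5576 -0.1157  0.04  ]
blackhead l front 0.5865 -0.1695 [ 0.6005 -0.1101  0.04  ]
(214.0, 281.0) [ 0.5259 -0.2884  0.004 ] [ 0.5246 -0.2875  0.0069]
(204.5, 272.0) [ 0.5133 -0.2996  0.004 ] [ 0.5115 -0.2981  0.0082]
(222, 272) [ 0.5133 -0.277   0.004 ] [ 0.5116 -0.2759  0.008 ]
(222, 289) [ 0.5373 -0.2789  0.004 ] [ 0.5359 -0.278   0.0071]
(204, 289) [ 0.5373 -0.3025  0.004 ] [ 0.5381 -0.3031  0.0024]
[[421.60459836 247.97268462]]
```

View pics/t1c.png

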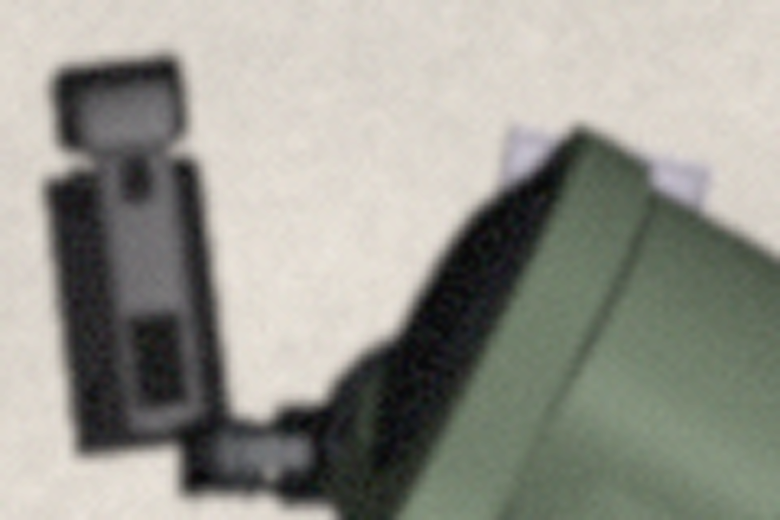

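View pics/w1d.png

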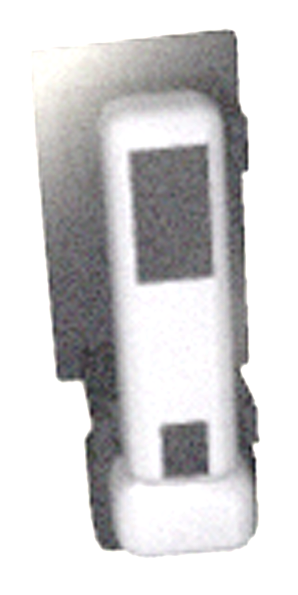

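Run:
```python
from h import *
t=load('top0')
f=lambda u,v:(190+u/2.9,130+v/2.9)
print('label top',plane(t,[f(663,320)],.004)[0], 'wrist',plane(load('w1'),[(213,280.3)],.004)[0])
for n,uv,z in [('handle back',(480,410),.064),('head front',(459,244),.05),('head back l',(432,285),.045),('neck',(466,288),.078)]:
    p=plane(t,[f(*uv)],z)[0]; print(n,p.round(4),(p[0]*np.cos(.1)+p[1]*np.sin(.1)).round(4),(-p[0]*np.sin(.1)+p[1]*np.cos(.1)).round(4))
go([.503,-.0963,.15],0.10)
```

```text
label top [ 0.52188812 -0.29207606  0.004     ] wrist [ 0.52492882 -0.28963805  0.004     ]
handle back [ 0.4345 -0.1056  0.064 ] 0.4218 -0.1485
head front [ 0.5926 -0.0897  0.05  ] 0.5806 -0.1484
head back l [ 0.5543 -0.0637  0.045 ] 0.5452 -0.1187
neck [ 0.5472 -0.0936  0.078 ] 0.5352 -0.1478
clock 2.0 tcp [ 0.4198 -0.1589  0.2772] heading z 0.0018 xax [-1.e-04 -8.e-04 -1.e+00] travel [0.1271 0.0626 0.0833] spin -0.09815488570799724 F [-0.08  0.75  0.42] open 0.0855
```

servo_tool(moves=[{"travel":[0.127,0.0626,0.0833],"spin":-0.098,"grip":1},{"travel":[0.127,0.0626,0.0833],"spin":-0.098,"grip":1},{"travel":[0.127,0.0626,0.0833],"spin":-0.098,"grip":1},{"travel":[0.127,0.0626,0.0833],"spin":-0.098,"grip":1},{"travel":[0.127,0.0626,0.0833],"spin":-0.098,"grip":1}])

```text
clock: 2.62
tcp_pos: [0.5029, -0.096, 0.1511]
tcp_rot: [-0.036, 0.706, 0.035, 0.706]
force: [0.1, 0.6, 0.5]
opening: 0.0851
```

Run:
```python
from h import *
c=grab('wrist','w2'); s=c['state']
go([.503,-.0963,.045],0.10,s)
v,u=np.mgrid[0:480,0:640]; P=bydepth(c,np.c_[u.ravel(),v.ravel()]).reshape(480,640,3)
X=np.array([np.cos(.1),np.sin(.1)]);Y=np.array([-X[1],X[0]])
A=P[:,:,:2]@X;B=P[:,:,:2]@Y; Z=P[:,:,2]
for a in np.arange(.41,.55,.01):
    s=(abs(A-a)<.004)&(abs(B+.146)<.03)&(Z>.068)&(Z<.085)
    if s.sum()>5: print(a.round(3),s.sum(),np.percentile(B[s],[2,98]).round(4),np.median(Z[s]).round(4))
```

```text
clock 2.62 tcp [ 0.5029 -0.096   0.1511] heading z 0.1009 xax [ 3.0e-04 -1.3e-03 -1.0e+00] travel [ 1.061e-01 -2.000e-04  1.000e-04] spin 0.0008836704302543907 F [0.08 0.62 0.51] open 0.0851
0.42 23 [-0.153  -0.1361] 0.0692
0.43 701 [-0.1612 -0.1302] 0.0769
0.44 697 [-0.1615 -0.1294] 0.0781
0.45 673 [-0.1617 -0.1298] 0.0781
0.46 648 [-0.1613 -0.1295] 0.0782
0.47 624 [-0.1616 -0.1293] 0.0781
0.48 584 [-0.1616 -0.1298] 0.0776
0.49 570 [-0.1612 -0.1295] 0.0776
0.5 550 [-0.1614 -0.1293] 0.0776
0.51 528 [-0.1615 -0.1292] 0.0777
0.52 522 [-0.1611 -0.1296] 0.0777
0.53 490 [-0.1615 -0.1292] 0.078
0.54 411 [-0.1631 -0.1271] 0.0757
0.55 624 [-0.1661 -0.1246] 0.0768
```

View pics/w2.png

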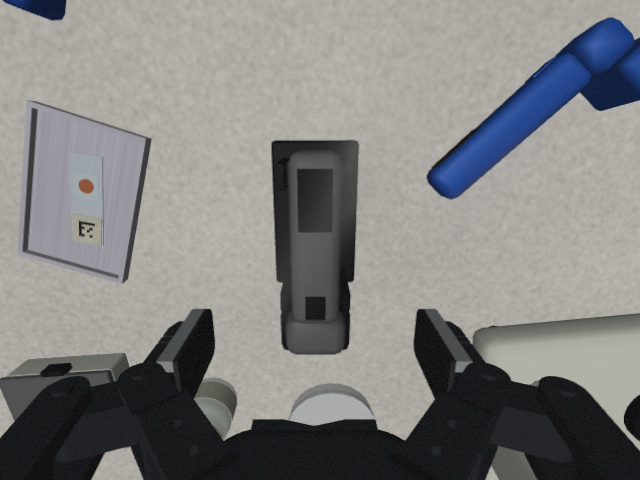

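servo_tool(moves=[{"travel":[0.04,0,0],"spin":0.001,"grip":1},{"travel":[0.08,0,0],"spin":0.001,"grip":1},{"travel":[0.108,0,0],"spin":0.001,"grip":1},{"travel":[0.108,0,0],"spin":0.001,"grip":1},{"travel":[0.108,0,0],"spin":0.001,"grip":1}])

```text
clock: 3.3
tcp_pos: [0.5044, -0.0975, 0.0454]
tcp_rot: [-0.036, 0.705, 0.034, 0.708]
force: [0.0, 0.1, -0.3]
opening: 0.0854
```

Run:
```python
from h import *
print('label w2',plane(load('w2'),[(87,230)],.004))
c=grab('wrist','w3'); go([.503,-.0963,.043],0.10,c['state'])
```

```text
label w2 [[ 0.52512943 -0.29067494  0.004     ]]
clock 3.3 tcp [ 0.5044 -0.0975  0.0454] heading z 0.0983 xax [ 0.004  -0.0026 -1.    ] travel [ 0.0024  0.0014 -0.0013] spin -0.0016506119699926103 F [ 0.01  0.07 -0.34] open 0.0854
```

View pics/w3.png

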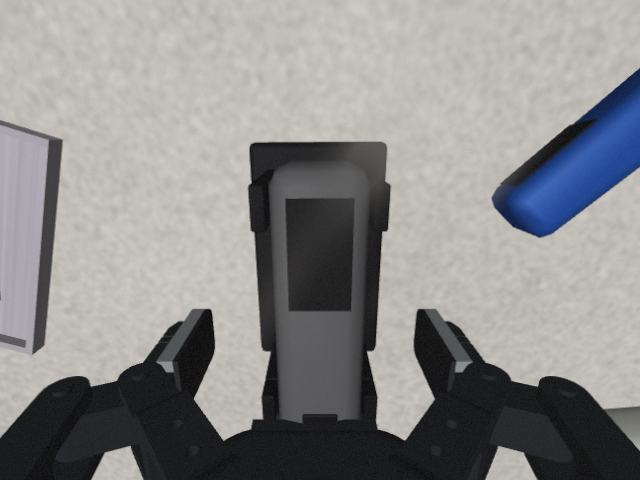

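Still centred over the handle, between the saddles. Correct the small offset and close.

servo_tool(moves=[{"travel":[0.0025,0.0014,-0.0013],"spin":-0.002,"grip":1},{"travel":[0.0025,0.0014,-0.0013],"spin":-0.002,"grip":1},{"travel":[0.0025,0.0014,-0.0013],"spin":-0.002,"grip":0.5},{"travel":[0.0025,0.0014,-0.0013],"spin":-0.002,"grip":0.3},{"travel":[0.0025,0.0014,-0.0013],"spin":-0.002,"grip":0.2},{"travel":[0.0025,0.0014,-0.0013],"spin":-0.002,"grip":0.2},{"travel":[0.0025,0.0014,-0.0013],"spin":-0.002,"grip":0.2},{"travel":[0.0025,0.0014,-0.0013],"spin":-0.002,"grip":0.2}], grip_force=40)

```text
clock: 4.35
tcp_pos: [0.5034, -0.0962, 0.0432]
tcp_rot: [-0.037, 0.705, 0.035, 0.708]
force: [0.2, 0.8, 2.8]
opening: 0.0334
```

Run:
```python
from h import *
go([.503,-.0963,.043],0.10)
```

```text
clock 4.35 tcp [ 0.5034 -0.0962  0.0432] heading z 0.1006 xax [ 0.0049 -0.0027 -1.    ] travel [ 0.0002 -0.0001 -0.0005] spin 0.0005913172780389608 F [0.19 0.81 2.79] open 0.0334
```

servo_tool(moves=[{"travel":[-0.012,0,0],"spin":0,"grip":0.2},{"travel":[-0.03,0,0],"spin":0,"grip":0.2},{"travel":[-0.05,0,0],"spin":0,"grip":0.2},{"travel":[-0.07,0,0],"spin":0,"grip":0.2},{"travel":[-0.08,0,0],"spin":0,"grip":0.2},{"travel":[-0.08,0,0],"spin":0,"grip":0.2}])

```text
clock: 5.1
tcp_pos: [0.5034, -0.0962, 0.1238]
tcp_rot: [-0.037, 0.704, 0.034, 0.708]
force: [-0.9, -0.8, -2.1]
opening: 0.0335
```

Run:
```python
from h import *
c=grab('wrist','w4');c2=grab('side','s4')
go([.4532,-.2972,.11],0.10,c['state'])
```

```text
clock 5.1 tcp [ 0.5034 -0.0962  0.1238] heading z 0.1005 xax [ 0.006  -0.0032 -1.    ] travel [ 0.0141 -0.1949 -0.0702] spin 0.000549497114756381 F [-0.9  -0.81 -2.05] open 0.0335
```

View pics/w4.png

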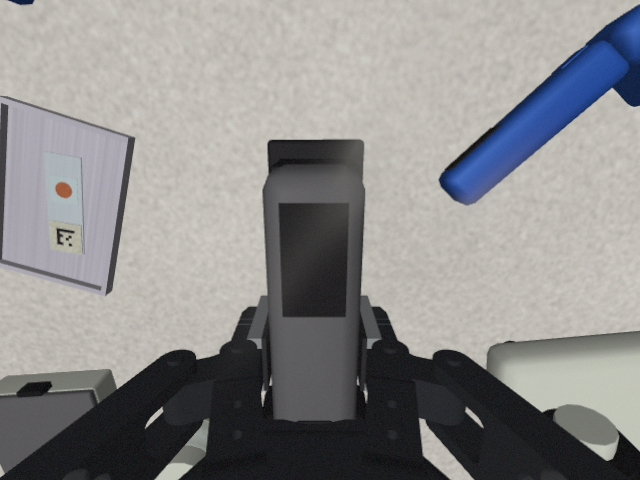

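View pics/s4.png

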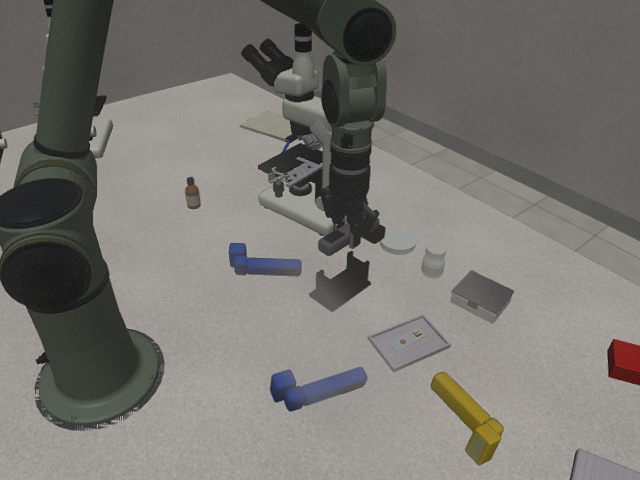

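Run:
```python
from h import *
for tag,vr in (('w3',(180,405)),('w4',(190,410))):
    c=load(tag)
    v,u=np.mgrid[vr[0]:vr[1]:3,286:340:3]; P=bydepth(c,np.c_[u.ravel(),v.ravel()])
    X=np.array([np.cos(.1),np.sin(.1)]);a=P[:,:2]@X;b=-P[:,0]*X[1]+P[:,1]*X[0]
    k=np.linalg.lstsq(np.c_[a-a.mean(),b-b.mean(),np.ones(len(a))],P[:,2],rcond=None)[0]; print(tag,k,a.mean())
print('label w4',plane(load('w4'),[(66,237)],.004))
```

```text
w3 [-0.06812778  0.0379296   0.07886886] 0.46761506818852366
w4 [-0.04492732  0.00997968  0.15924525] 0.4688316041720366
label w4 [[ 0.52451148 -0.29075246  0.004     ]]
```

servo_tool(moves=[{"travel":[0.0,-0.03,-0.011],"spin":0,"grip":0.2},{"travel":[0.003,-0.075,-0.027],"spin":0,"grip":0.2},{"travel":[0.006,-0.12,-0.043],"spin":0,"grip":0.2},{"travel":[0.01,-0.165,-0.06],"spin":0,"grip":0.2},{"travel":[0.02,-0.19,-0.069],"spin":0,"grip":0.2},{"travel":[0.035,-0.195,-0.07],"spin":0,"grip":0.2},{"travel":[0.046,-0.195,-0.07],"spin":0,"grip":0.2},{"travel":[0.046,-0.195,-0.07],"spin":0,"grip":0.2},{"travel":[0.046,-0.195,-0.07],"spin":0,"grip":0.2}])

```text
clock: 6.32
tcp_pos: [0.453, -0.2961, 0.077]
tcp_rot: [-0.037, 0.705, 0.035, 0.708]
force: [-0.1, -0.3, -2.2]
opening: 0.0339
```

Run:
```python
from h import *
c=grab('wrist','w5');c2=grab('side','s5')
go([.4532,-.2972,.077],0.10,c['state'])
a=cv2.resize(c2['color'][240:380,340:500,::-1],None,fx=4.5,fy=4.5,interpolation=cv2.INTER_CUBIC)
cv2.imwrite('pics/s5c.png',cv2.convertScaleAbs(a,alpha=1.8,beta=20))
```

```text
clock 6.33 tcp [ 0.453  -0.2961  0.077 ] heading z 0.1021 xax [ 0.0039 -0.0022 -1.    ] travel [ 0.     -0.0012  0.0001] spin 0.002102699817038811 F [-0.09 -0.28 -2.21] open 0.0339
```

View pics/w5.png

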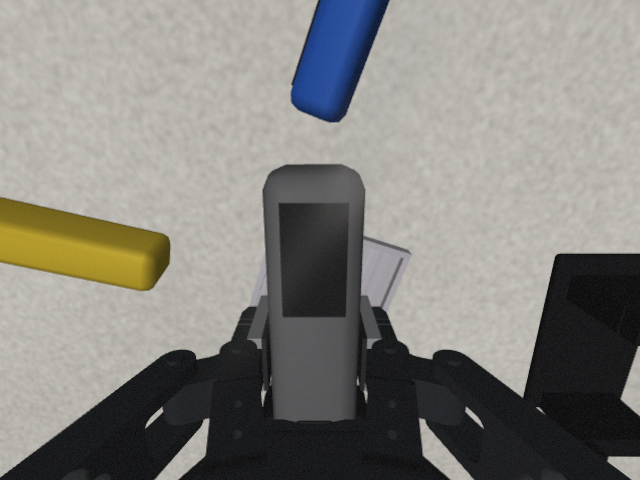

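View pics/s5c.png

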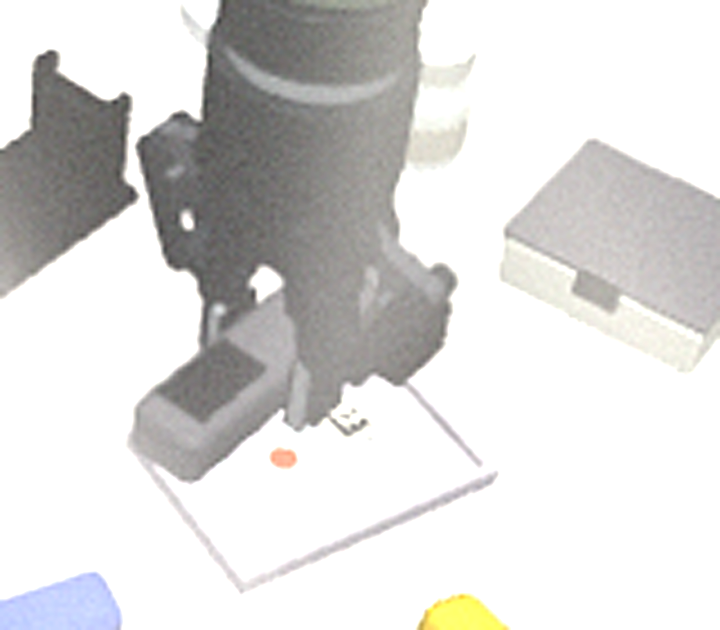

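Run:
```python
from h import *
c=load('s5'); X=np.array([np.cos(.1),np.sin(.1)]);Y=np.array([-X[1],X[0]])
L=np.array([.525,-.2905])
for z in (.054,.058):
  for uv in [(405,385),(442,330),(373,372)]:
    p=plane(c,[(340+uv[0]/4.5,240+uv[1]/4.5)],z)[0]; d=p[:2]-L; print(z,uv,p.round(4),'rel label along/side',(d@X).round(4),(d@Y).round(4))
a=cv2.resize(c['color'][290:335,390:450,::-1],None,fx=12,fy=12,interpolation=cv2.INTER_CUBIC)
cv2.imwrite('pics/s5d.png',cv2.convertScaleAbs(a,alpha=3,beta=10))
```

```text
0.054 (405, 385) [ 0.5189 -0.3173  0.054 ] rel label along/side -0.0087 -0.0261
0.054 (442, 330) [ 0.5554 -0.3061  0.054 ] rel label along/side 0.0287 -0.0185
0.054 (373, 372) [ 0.5141 -0.304   0.054 ] rel label along/side -0.0122 -0.0124
0.058 (405, 385) [ 0.5156 -0.3195  0.058 ] rel label along/side -0.0123 -0.0279
0.058 (442, 330) [ 0.5518 -0.3083  0.058 ] rel label along/side 0.0249 -0.0204
0.058 (373, 372) [ 0.5108 -0.3063  0.058 ] rel label along/side -0.0157 -0.0143
```

View pics/s5d.png

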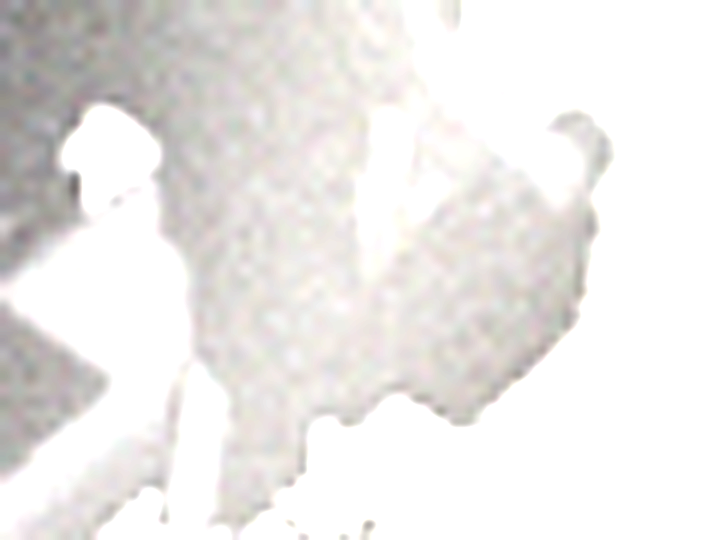

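Run:
```python
from h import *
c=load('s5'); X=np.array([np.cos(.1),np.sin(.1)]);Y=np.array([-X[1],X[0]])
L=np.array([.525,-.2905])
for uv in [(460,420),(580,310),(580,200),(400,392)]:
    p=plane(c,[(390+uv[0]/12,290+uv[1]/12)],.054)[0]; d=p[:2]-L; print(uv,p.round(4),(d@X).round(4),(d@Y).round(4))
```

```text
(460, 420) [ 0.5176 -0.3144  0.054 ] -0.0098 -0.0231
(580, 310) [ 0.5504 -0.3106  0.054 ] 0.0233 -0.0225
(580, 200) [ 0.5695 -0.2943  0.054 ] 0.0439 -0.0082
(400, 392) [ 0.5148 -0.3045  0.054 ] -0.0116 -0.0129
```

Run:
```python
from h import *
for t in('side0','s4'):
    print(plane(load(t),[(290+462/3.6,220+408/3.6)],.004))
w=load('w1'); 
# tray floor height check from depth in wrist w2
c=load('w2'); P=bydepth(c,[(u,v) for u in range(45,65) for v in range(130,200,5)]); print(np.median(P,0)); P=bydepth(c,[(u,v) for u in range(180,200) for v in range(130,200,5)]); print(np.median(P,0))
```

```text
[[ 0.52710632 -0.28948128  0.004     ]]
[[ 0.52710632 -0.28948128  0.004     ]]
[ 0.47022493 -0.31151394  0.00359114]
[ 4.58174693e-01 -2.03675211e-01 -1.47052292e-04]
```

servo_tool(moves=[{"travel":[0,-0.0025,-0.001],"spin":0,"grip":0.2},{"travel":[0,-0.0025,-0.001],"spin":0,"grip":0.2},{"travel":[0,-0.0025,-0.001],"spin":0,"grip":0.2},{"travel":[0,-0.0025,-0.001],"spin":0,"grip":0.2},{"travel":[0,-0.0025,-0.001],"spin":0,"grip":0.2},{"travel":[0,-0.0025,-0.001],"spin":0,"grip":0.2},{"travel":[0,-0.0025,-0.001],"spin":0,"grip":0.2},{"travel":[0,-0.0025,-0.001],"spin":0,"grip":0.2},{"travel":[0,-0.0025,-0.001],"spin":0,"grip":0.2},{"travel":[0,-0.0025,-0.001],"spin":0,"grip":0.2}])

```text
clock: 7.68
tcp_pos: [0.4526, -0.2992, 0.0775]
tcp_rot: [-0.037, 0.705, 0.035, 0.708]
force: [0.4, -0.0, -1.9]
opening: 0.0337
```

servo_tool(moves=[{"travel":[0,0,0],"spin":0,"grip":0.2},{"travel":[0,0,0],"spin":0,"grip":0.2},{"travel":[0,0,0],"spin":0,"grip":0.2},{"travel":[0,0,0],"spin":0,"grip":0.2},{"travel":[0,0,0],"spin":0,"grip":0.2},{"travel":[0,0,0],"spin":0,"grip":0.2},{"travel":[0,0,0],"spin":0,"grip":0.2},{"travel":[0,0,0],"spin":0,"grip":0.2},{"travel":[0,0,0],"spin":0,"grip":0.2},{"travel":[0,0,0],"spin":0,"grip":0.2}])

```text
clock: 8.93
tcp_pos: [0.4525, -0.2992, 0.0775]
tcp_rot: [-0.037, 0.705, 0.035, 0.708]
force: [0.7, 0.1, -1.9]
opening: 0.0338
```

Run:
```python
from h import *
go([.5034,-.0962,.1238],0.1006)
s=manip.observe(); h=.1; print('window est',s['tcp_pos'][:2]+.0725*np.array([np.cos(.101),np.sin(.101)]))
c=grab('top','t6')
```

```text
clock 8.93 tcp [ 0.4525 -0.2992  0.0775] heading z 0.1018 xax [ 0.0047 -0.003  -1.    ] travel [-0.0467  0.1966  0.0714] spin 0.0011946749569688997 F [ 0.68  0.12 -1.89] open 0.0338
window est [ 0.52467463 -0.29184794]
```

View pics/t6.png

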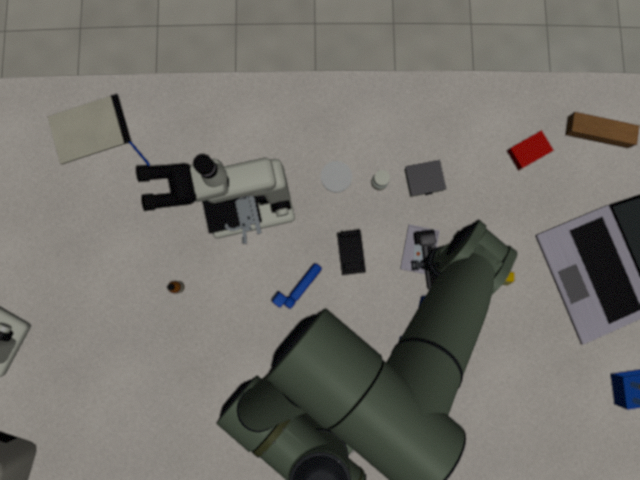

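Run:
```python
from h import *
t=load('top0'); c=load('t6')
a=np.hstack([cv2.resize(x['color'][y:y+50,u:u+50,::-1],None,fx=7,fy=7,interpolation=cv2.INTER_CUBIC) for x,y,u in ((t,205,325),(c,220,400))])
cv2.imwrite('pics/cmp.png',cv2.convertScaleAbs(a,alpha=1.8,beta=10))
```

```text
(no output)
```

View pics/cmp.png

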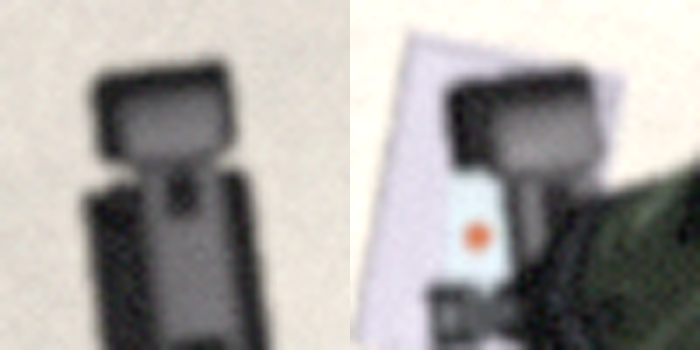

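Run:
```python
from h import *
c=load('t6'); t=load('top0'); X=np.array([np.cos(.1),np.sin(.1)]);Y=np.array([-X[1],X[0]])
L=np.array([.525,-.2905])
for z in(.054,.07):
  for n,uv in [('fl',(450,90)),('fr',(587,68)),('bl',(458,163))]:
    p=plane(c,[(400+(uv[0]-350)/7,220+uv[1]/7)],z)[0]; d=p[:2]-L; print(z,n,p.round(4),(d@X).round(4),(d@Y).round(4))
print('label same cam', plane(t,[(418.6,240.3)],.004))
```

```text
0.054 fl [ 0.5382 -0.2701  0.054 ] 0.0151 0.019
0.054 fr [ 0.5463 -0.3246  0.054 ] 0.0177 -0.0361
0.054 bl [ 0.5094 -0.2724  0.054 ] -0.0137 0.0195
0.07 fl [ 0.5365 -0.2669  0.07  ] 0.0138 0.0224
0.07 fr [ 0.5445 -0.3207  0.07  ] 0.0163 -0.032
0.07 bl [ 0.5081 -0.2692  0.07  ] -0.0147 0.0229
label same cam [[ 0.52201699 -0.29202042  0.004     ]]
```

The top view suggests the window may sit a few mm too far to −y; shift 2.5 mm back and hold again to be sure.

servo_tool(moves=[{"travel":[0,0.0025,0],"spin":0,"grip":0.2},{"travel":[0,0.0025,0],"spin":0,"grip":0.2},{"travel":[0,0.0025,0],"spin":0,"grip":0.2},{"travel":[0,0.0025,0],"spin":0,"grip":0.2},{"travel":[0,0.0025,0],"spin":0,"grip":0.2},{"travel":[0,0.0025,0],"spin":0,"grip":0.2},{"travel":[0,0.0025,0],"spin":0,"grip":0.2},{"travel":[0,0.0025,0],"spin":0,"grip":0.2},{"travel":[0,0.0025,0],"spin":0,"grip":0.2},{"travel":[0,0.0025,0],"spin":0,"grip":0.2}])

```text
clock: 10.22
tcp_pos: [0.4523, -0.2967, 0.0775]
tcp_rot: [-0.037, 0.705, 0.035, 0.708]
force: [-0.4, 0.8, -1.4]
opening: 0.0335
```

servo_tool(moves=[{"travel":[0,0,0],"spin":0,"grip":0.2},{"travel":[0,0,0],"spin":0,"grip":0.2},{"travel":[0,0,0],"spin":0,"grip":0.2},{"travel":[0,0,0],"spin":0,"grip":0.2},{"travel":[0,0,0],"spin":0,"grip":0.2},{"travel":[0,0,0],"spin":0,"grip":0.2},{"travel":[0,0,0],"spin":0,"grip":0.2},{"travel":[0,0,0],"spin":0,"grip":0.2},{"travel":[0,0,0],"spin":0,"grip":0.2}])

```text
clock: 11.35
tcp_pos: [0.4523, -0.2967, 0.0775]
tcp_rot: [-0.037, 0.705, 0.035, 0.708]
force: [1.0, -0.2, -1.5]
opening: 0.0334
```

Run:
```python
from h import *
go([.5034,-.0962,.125],0.1006)
s=manip.observe(); print('window est',s['tcp_pos'][:2]+.0725*np.array([np.cos(.101),np.sin(.101)]))
```

```text
clock 11.35 tcp [ 0.4523 -0.2967  0.0775] heading z 0.1018 xax [ 0.0047 -0.0031 -1.    ] travel [-0.0479  0.1941  0.0714] spin 0.0011585584687381356 F [ 1.04 -0.16 -1.54] open 0.0334
window est [ 0.52443663 -0.28941171]
```

Held twice. Back over the rest: up first, then across.

servo_tool(moves=[{"travel":[-0.02,0,0],"spin":0,"grip":0.2},{"travel":[-0.045,0.01,0.004],"spin":0.001,"grip":0.2},{"travel":[-0.048,0.05,0.018],"spin":0.001,"grip":0.2},{"travel":[-0.048,0.1,0.037],"spin":0.001,"grip":0.2},{"travel":[-0.048,0.15,0.055],"spin":0.001,"grip":0.2},{"travel":[-0.048,0.185,0.068],"spin":0.001,"grip":0.2},{"travel":[-0.048,0.1941,0.0714],"spin":0.001,"grip":0.2},{"travel":[-0.048,0.1941,0.0714],"spin":0.001,"grip":0.2},{"travel":[-0.048,0.1941,0.0714],"spin":0.001,"grip":0.2}])

```text
clock: 12.48
tcp_pos: [0.5033, -0.0973, 0.1251]
tcp_rot: [-0.036, 0.705, 0.034, 0.708]
force: [0.4, 0.0, -1.9]
opening: 0.0334
```

Run:
```python
from h import *
c=grab('wrist','w7'); go([.5034,-.0962,.07],0.1006,c['state'])
```

```text
clock 12.47 tcp [ 0.5033 -0.0973  0.1251] heading z 0.0994 xax [ 0.0047 -0.0035 -1.    ] travel [ 0.0551  0.0013 -0.    ] spin -0.0012040682805092295 F [ 0.41  0.01 -1.89] open 0.0334
```

View pics/w7.png

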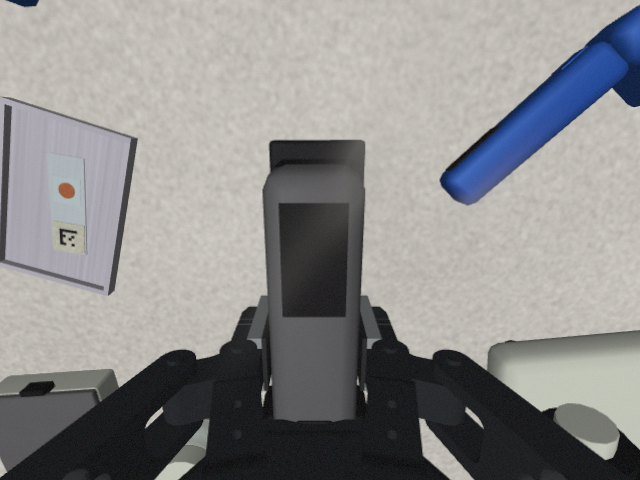

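Scanner unchanged in the grip (patch at (280–349, 203–317) as before), and above the rest. Lower part-way with the lateral correction.

servo_tool(moves=[{"travel":[0.015,0.0013,0],"spin":-0.001,"grip":0.2},{"travel":[0.035,0.0013,0],"spin":-0.001,"grip":0.2},{"travel":[0.05,0.0013,0],"spin":-0.001,"grip":0.2},{"travel":[0.055,0.0013,0],"spin":-0.001,"grip":0.2},{"travel":[0.055,0.0013,0],"spin":-0.001,"grip":0.2}])

```text
clock: 13.15
tcp_pos: [0.5032, -0.0963, 0.0697]
tcp_rot: [-0.036, 0.705, 0.034, 0.708]
force: [0.6, -0.3, -0.9]
opening: 0.0333
```

Run:
```python
from h import *
go([.5034,-.0962,.0437],0.1006)
```

```text
clock 13.15 tcp [ 0.5032 -0.0963  0.0697] heading z 0.0998 xax [ 0.0039 -0.0031 -1.    ] travel [0.026  0.0002 0.0002] spin -0.0008264413052523345 F [ 0.6  -0.33 -0.91] open 0.0333
```

servo_tool(moves=[{"travel":[0.008,0.0002,0.0002],"spin":-0.001,"grip":0.2},{"travel":[0.016,0.0002,0.0002],"spin":-0.001,"grip":0.2},{"travel":[0.022,0.0002,0.0002],"spin":-0.001,"grip":0.2},{"travel":[0.0255,0.0002,0.0002],"spin":-0.001,"grip":0.2},{"travel":[0.0255,0.0002,0.0002],"spin":-0.001,"grip":0.2},{"travel":[0.0255,0.0002,0.0002],"spin":-0.001,"grip":0.2}])

```text
clock: 13.9
tcp_pos: [0.5036, -0.0962, 0.0443]
tcp_rot: [-0.037, 0.705, 0.034, 0.708]
force: [-0.1, -0.6, -1.4]
opening: 0.0335
```

Run:
```python
from h import *
go([.5034,-.0962,.0432],0.1006)
```

```text
clock 13.9 tcp [ 0.5036 -0.0962  0.0443] heading z 0.1008 xax [ 0.0041 -0.0032 -1.    ] travel [ 0.0011  0.0001 -0.0002] spin 0.00018967879444531377 F [-0.09 -0.63 -1.4 ] open 0.0335
```

Not yet seated (force still −1.4 N ≈ its weight). Down another 1.2 mm, then release.

servo_tool(moves=[{"travel":[0.0012,0,0],"spin":0,"grip":0.2},{"travel":[0.0012,0,0],"spin":0,"grip":0.2},{"travel":[0.0012,0,0],"spin":0,"grip":0.2}])

```text
clock: 14.28
tcp_pos: [0.5037, -0.0963, 0.0432]
tcp_rot: [-0.037, 0.705, 0.034, 0.708]
force: [-0.5, -0.1, -2.1]
opening: 0.0334
```

servo_tool(moves=[{"travel":[0,0,0],"spin":0,"grip":0.45},{"travel":[0,0,0],"spin":0,"grip":0.7},{"travel":[0,0,0],"spin":0,"grip":1},{"travel":[0,0,0],"spin":0,"grip":1},{"travel":[0,0,0],"spin":0,"grip":1},{"travel":[0,0,0],"spin":0,"grip":1},{"travel":[0,0,0],"spin":0,"grip":1},{"travel":[0,0,0],"spin":0,"grip":1}])

```text
clock: 15.28
tcp_pos: [0.5036, -0.0963, 0.0432]
tcp_rot: [-0.037, 0.705, 0.034, 0.708]
force: [-0.6, -0.2, 0.5]
opening: 0.0853
```

Run:
```python
from h import *
c=grab('wrist','w8'); go([.5034,-.0962,.20],0.1006,c['state'])
```

```text
clock 15.28 tcp [ 0.5036 -0.0963  0.0432] heading z 0.1008 xax [ 0.0043 -0.0033 -1.    ] travel [-0.1568 -0.0005  0.0004] spin 0.00021146598102506076 F [-0.64 -0.18  0.48] open 0.0853
```

View pics/w8.png

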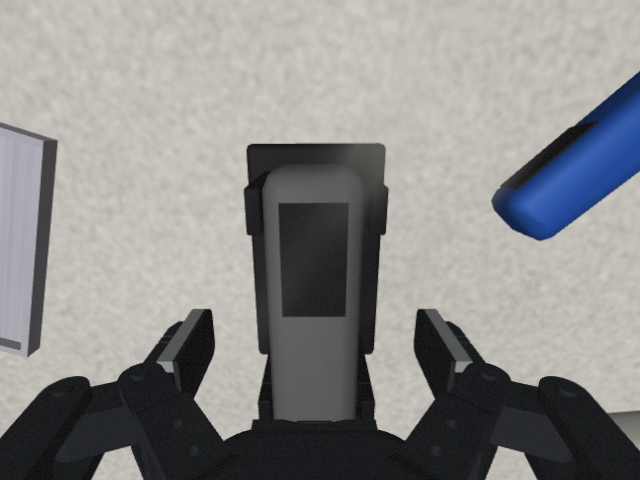

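servo_tool(moves=[{"travel":[-0.02,0,0],"spin":0,"grip":1},{"travel":[-0.06,0,0],"spin":0,"grip":1},{"travel":[-0.108,0,0],"spin":0,"grip":1},{"travel":[-0.108,0,0],"spin":0,"grip":1},{"travel":[-0.108,0,0],"spin":0,"grip":1}])

```text
clock: 15.95
tcp_pos: [0.5029, -0.0958, 0.1509]
tcp_rot: [-0.037, 0.705, 0.034, 0.708]
force: [-0.7, -0.3, 0.0]
opening: 0.0855
```

Run:
```python
from h import *
c=grab('wrist','w9'); go([.35,.18,.25],0.1,c['state'])
v,u=np.mgrid[0:480,0:640]
X=np.array([np.cos(.1),np.sin(.1)]);Y=np.array([-X[1],X[0]])
for tag in('w2','w9'):
    c=load(tag); P=bydepth(c,np.c_[u.ravel(),v.ravel()]).reshape(480,640,3); A=P[:,:,:2]@X;B=P[:,:,:2]@Y; Z=P[:,:,2]
    s=(abs(B+.146)<.03)&(Z>.068)&(Z<.085)&(A>.40)&(A<.6)&(v<360)
    print(tag,np.percentile(A[s],[0.5,1,99]).round(4))
    pts=[]
    for a in np.arange(.43,.54,.01):
        q=s&(abs(A-a)<.004); pts.append((a,np.percentile(B[q],[2,98]).mean(),np.median(Z[q])))
    pts=np.array(pts); print(np.polyfit(pts[:,0],pts[:,1],1)[0].round(4),pts[:,1].mean().round(4),np.polyfit(pts[:,0],pts[:,2],1)[0].round(4),pts[:,2].mean().round(4))
```

```text
clock 15.95 tcp [ 0.5029 -0.0958  0.1509] heading z 0.1008 xax [ 0.0042 -0.0033 -1.    ] travel [-0.1007  0.2895 -0.124 ] spin 0.0007857367631944889 F [-0.68 -0.34  0.02] open 0.0855
w2 [0.4244 0.4253 0.5659]
0.0037 -0.1454 -0.0078 0.0776
w9 [0.4252 0.4258 0.5662]
0.0041 -0.1463 -0.0059 0.0776
```

View pics/w9.png

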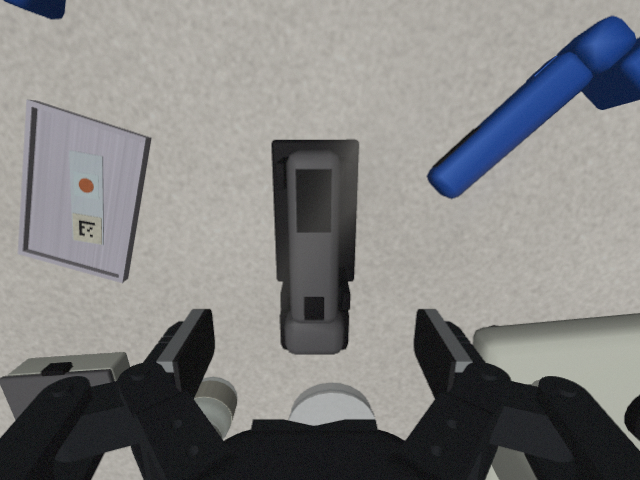

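Run:
```python
from h import *
go([.42,.19,.30],0.15)
```

```text
clock 16.0 tcp [ 0.5024 -0.0957  0.1502] heading z 0.1008 xax [ 0.0027 -0.0027 -1.    ] travel [-0.1508  0.2921 -0.0529] spin -0.049239956255244355 F [-0.34 -0.22  0.37] open 0.0857
```

servo_tool(moves=[{"travel":[-0.05,0,-0.03],"spin":0,"grip":1},{"travel":[-0.1,0.02,-0.08],"spin":-0.02,"grip":1},{"travel":[-0.15,0.07,-0.08],"spin":-0.049,"grip":1},{"travel":[-0.15,0.13,-0.07],"spin":-0.049,"grip":1},{"travel":[-0.15,0.19,-0.06],"spin":-0.049,"grip":1},{"travel":[-0.15,0.25,-0.053],"spin":-0.049,"grip":1},{"travel":[-0.15,0.292,-0.053],"spin":-0.049,"grip":1},{"travel":[-0.15,0.292,-0.053],"spin":-0.049,"grip":1},{"travel":[-0.15,0.292,-0.053],"spin":-0.049,"grip":1}])

```text
clock: 17.12
tcp_pos: [0.4192, 0.1895, 0.298]
tcp_rot: [-0.054, 0.705, 0.052, 0.705]
force: [1.5, 0.2, 0.3]
opening: 0.0853
```

Run:
```python
from h import *
c=grab('wrist','w10'); go([.42,.19,.30],0.15,c['state'])
```

```text
clock 17.12 tcp [0.4192 0.1895 0.298 ] heading z 0.1502 xax [ 3.0e-04 -3.9e-03 -1.0e+00] travel [-0.002   0.0004  0.0008] spin 0.00020469531974454114 F [1.51 0.21 0.26] open 0.0853
```

View pics/w10.png

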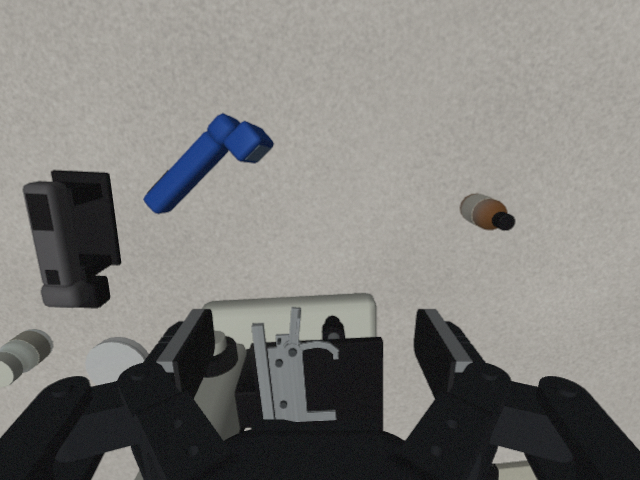

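Run:
```python
from h import *
c=load('w10')
a=cv2.resize(c['color'][290:430,235:390,::-1],None,fx=5,fy=5,interpolation=cv2.INTER_CUBIC)
cv2.imwrite('pics/w10c.png',cv2.resize(cv2.convertScaleAbs(a,alpha=1.6,beta=10),None,fx=.85,fy=.85))
```

```text
(no output)
```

View pics/w10c.png

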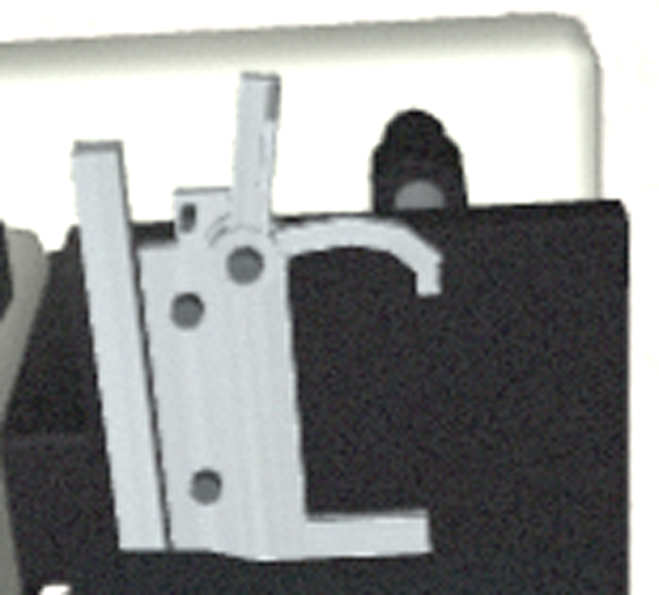

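Run:
```python
from h import *
c=load('w10'); f=lambda u,v:(235+u/4.25,290+v/4.25)
def q(uv,z): return plane(c,[f(*uv)],z)[0]
piv=q((245,265),.133); print('pivot',piv.round(4))
be=q((98,147),.132); print('bar end',be.round(4))
sc1=q((623,203),.125); sc2=q((470,211),.125); d=sc2-sc1; print('stage corner',sc1.round(4),'edge dir heading (mx)',np.arctan2(d[1],d[0])+np.pi/2)
b1=q((75,150),.132);b2=q((120,548),.132); d=b2-b1; print('bar left side heading',np.arctan2(d[1],d[0]), np.linalg.norm(d))
s1=q((288,258),.13);s2=q((306,515),.13); d=s2-s1; print('plate right side heading',np.arctan2(d[1],d[0]))
e=q((258,78),.131); print('lever end',e.round(4)); d=piv-e; print('lever dir heading',np.arctan2(d[1],d[0]),np.linalg.norm(d))
for n,uv in(('ear top far',(277,75)),('ear top near',(277,118)),('base',(272,228))): print(n,q(uv,.151).round(4),q(uv,.131).round(4),bydepth(c,[f(*uv)])[0].round(4))
for n,uv in(('ear',(268,95)),('lever',(250,150)),('lever2',(255,200)),('bar',(95,200)),('plate',(220,400)),('stage',(400,350)),('screw',(245,265)),('bracket',(200,210))): print(n,bydepth(c,[f(*uv)])[0].round(4))
```

```text
pivot [0.5599 0.188  0.133 ]
bar end [0.5334 0.1493 0.132 ]
stage corner [0.5338 0.2778 0.125 ] edge dir heading (mx) 0.21234746169957264
bar left side heading 0.19570901461788448 0.11859402602312934
plate right side heading 0.20022568418070072
lever end [0.5101 0.1844 0.131 ]
lever dir heading 0.07259860160729995 0.0499615576565354
ear top far [0.4978 0.188  0.151 ] [0.5086 0.1887 0.131 ] [0.5588 0.1919 0.038 ]
ear top near [0.5084 0.1895 0.151 ] [0.5199 0.1903 0.131 ] [0.572  0.1938 0.0403]
base [0.5364 0.1922 0.151 ] [0.5499 0.1932 0.131 ] [0.5506 0.1932 0.13  ]
ear [0.5103 0.1871 0.138 ]
lever [0.529  0.1851 0.1316]
lever2 [0.5415 0.188  0.133 ]
bar [0.5482 0.15   0.1315]
plate [0.6042 0.1871 0.1281]
stage [0.5853 0.2308 0.1242]
screw [0.5564 0.1879 0.1379]
bracket [0.5503 0.1753 0.1268]
```

Pivot ≈ (0.559, 0.188), microscope heading ≈ 0.20 rad; lever end, bar and stage corner agree with the given layout. Now shut the gripper and go to the +y side of the ear, still high.

Run:
```python
from h import *
go([.510,.228,.19],0.55)
```

```text
clock 17.18 tcp [0.4195 0.1891 0.2983] heading z 0.1488 xax [ 8.0e-04 -3.6e-03 -1.0e+00] travel [0.1082 0.0255 0.0952] spin -0.401172344356322 F [-0.31  0.76  0.54] open 0.0853
```

servo_tool(moves=[{"travel":[0,0.0255,0],"spin":-0.15,"grip":0},{"travel":[0,0.0255,0.03],"spin":-0.3,"grip":0},{"travel":[0.03,0.0255,0.06],"spin":-0.4,"grip":0},{"travel":[0.06,0.0255,0.085],"spin":-0.4,"grip":0},{"travel":[0.09,0.0255,0.095],"spin":-0.4,"grip":0},{"travel":[0.108,0.0255,0.095],"spin":-0.4,"grip":0},{"travel":[0.108,0.0255,0.095],"spin":-0.4,"grip":0},{"travel":[0.108,0.0255,0.095],"spin":-0.4,"grip":0}])

```text
clock: 18.18
tcp_pos: [0.5104, 0.2271, 0.1909]
tcp_rot: [-0.192, 0.681, 0.19, 0.681]
force: [0.6, 0.3, 0.1]
opening: -0.0001
```

Run:
```python
from h import *
c=grab('wrist','w11'); grab('side','s11'); grab('top','t11'); go([.510,.228,.139],0.55,c['state'])
for t,(y,x) in (('s11',(110,230)),('t11',(180,190))):
    a=load(t)['color'][y:y+110,x:x+150,::-1]; cv2.imwrite(f'pics/{t}c.png',cv2.convertScaleAbs(cv2.resize(a,None,fx=5,fy=5,interpolation=cv2.INTER_CUBIC),alpha=1.6,beta=10))
```

```text
clock 18.18 tcp [0.5104 0.2271 0.1909] heading z 0.5472 xax [ 0.0016 -0.0035 -1.    ] travel [0.0519 0.0012 0.0002] spin -0.0028116757387355307 F [0.6  0.33 0.07] open -0.0001
```

View pics/w11.png

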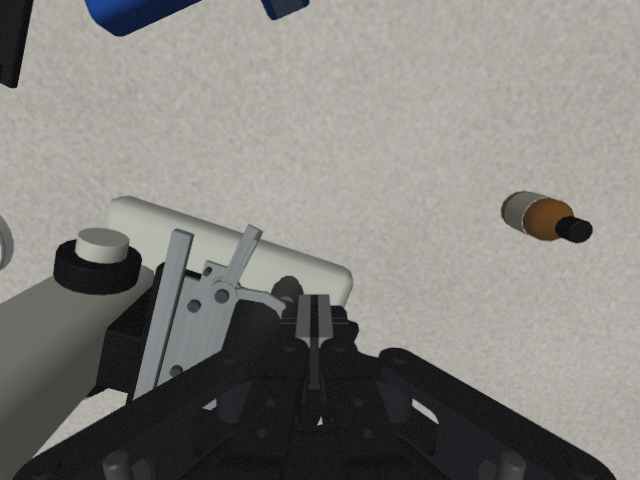

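View pics/s11c.png

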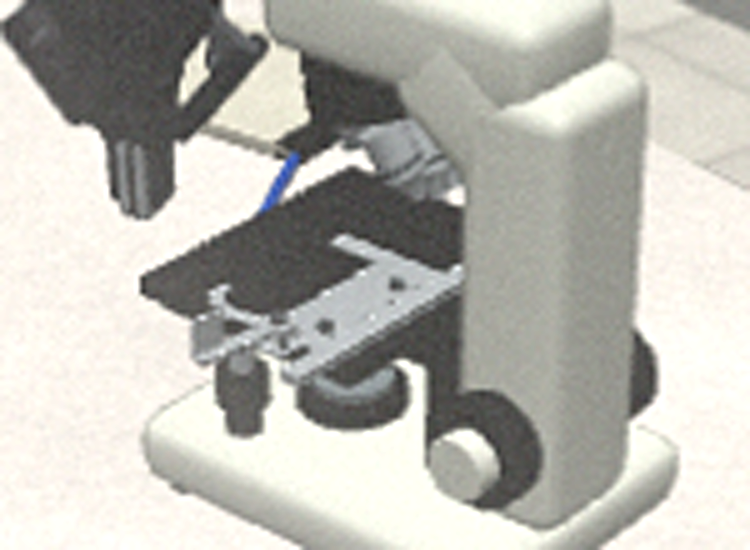

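View pics/t11c.png

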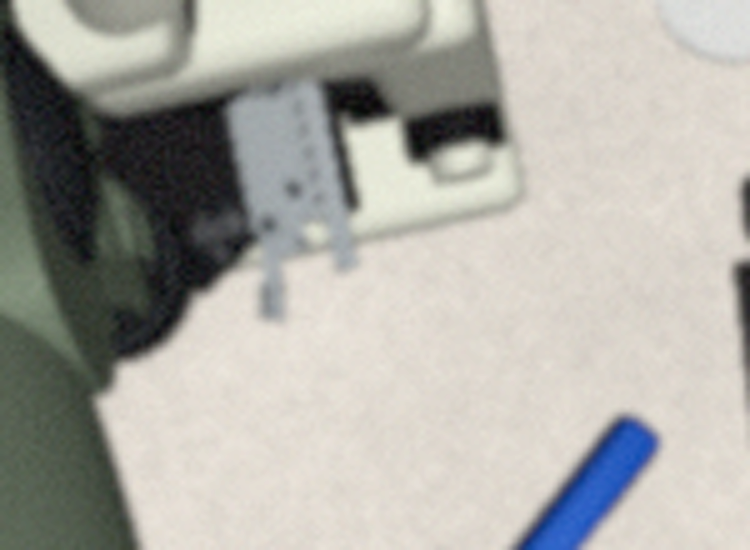

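servo_tool(moves=[{"travel":[0.025,0.001,0],"spin":-0.003,"grip":0},{"travel":[0.045,0.001,0],"spin":-0.003,"grip":0},{"travel":[0.052,0.001,0],"spin":-0.003,"grip":0},{"travel":[0.052,0.001,0],"spin":-0.003,"grip":0},{"travel":[0.052,0.001,0],"spin":-0.003,"grip":0}])

```text
clock: 18.95
tcp_pos: [0.5108, 0.2288, 0.1404]
tcp_rot: [-0.194, 0.679, 0.191, 0.682]
force: [-0.2, -0.4, 0.4]
opening: 0.0001
```

Run:
```python
from h import *
c=grab('side','s12'); s=c['state']
go([.510,.211,.139],0.55,s); go([.510,.178,.139],0.55,s)
a=c['color'][110:220,230:380,::-1]; cv2.imwrite('pics/s12c.png',cv2.convertScaleAbs(cv2.resize(a,None,fx=5,fy=5,interpolation=cv2.INTER_CUBIC),alpha=1.6,beta=10))
```

```text
clock 18.95 tcp [0.5108 0.2288 0.1404] heading z 0.5514 xax [ 0.0044 -0.0026 -1.    ] travel [ 0.0014 -0.0147 -0.01  ] spin 0.0014059933777224032 F [-0.22 -0.45  0.41] open 0.0001
clock 18.95 tcp [0.5108 0.2288 0.1404] heading z 0.5514 xax [ 0.0044 -0.0026 -1.    ] travel [ 0.0015 -0.0428 -0.0273] spin 0.0014059933777224032 F [-0.22 -0.45  0.41] open 0.0001
```

View pics/s12c.png

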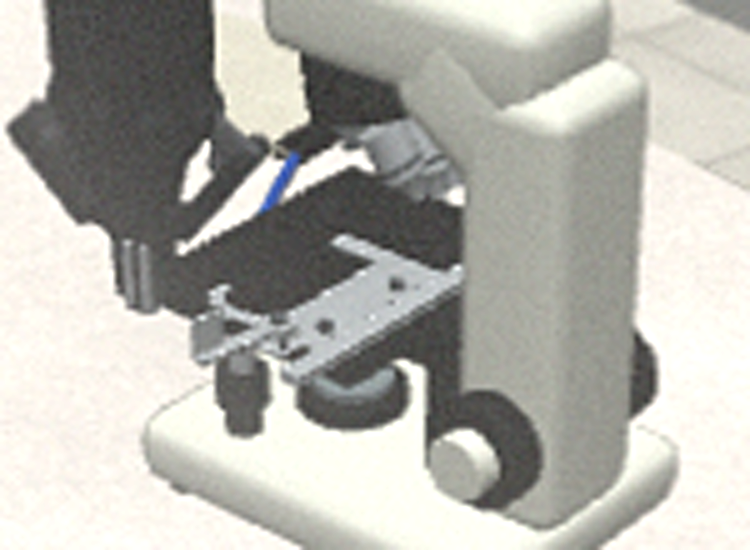

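servo_tool(moves=[{"travel":[0.001,-0.0043,-0.0026],"spin":0,"grip":0},{"travel":[0.001,-0.0085,-0.0052],"spin":0,"grip":0},{"travel":[0.001,-0.0128,-0.0078],"spin":0,"grip":0},{"travel":[0.001,-0.0171,-0.0105],"spin":0,"grip":0},{"travel":[0.001,-0.0171,-0.0105],"spin":0,"grip":0},{"travel":[0.001,-0.0171,-0.0105],"spin":0,"grip":0}])

```text
clock: 19.75
tcp_pos: [0.5108, 0.2087, 0.1394]
tcp_rot: [-0.194, 0.679, 0.191, 0.682]
force: [0.3, -0.8, 0.1]
opening: 0.0005
```

```bash
cat >> h.py <<'E'
def look(n):
    c=grab('side','s%d'%n);t=grab('top','t%d'%n); s=manip.observe(); go([.510,.178,.139],0.55,s)
    f=lambda a:cv2.convertScaleAbs(cv2.resize(a[:,:,::-1],None,fx=7,fy=7,interpolation=cv2.INTER_CUBIC),alpha=1.6,beta=10)
    cv2.imwrite('pics/l%d.png'%n,np.hstack([f(c['color'][140:200,245:300]),f(t['color'][200:260,220:275])]))
E
python3 - <<'E'
from h import *
look(13)
E
```

```text
clock 19.85 tcp [0.5108 0.2088 0.1394] heading z 0.5516 xax [ 0.0044 -0.0025 -1.    ] travel [ 0.0005 -0.0258 -0.0169] spin 0.0015789791046114665 F [ 0.57  0.09 -0.1 ] open 0.0002
```

View pics/l13.png

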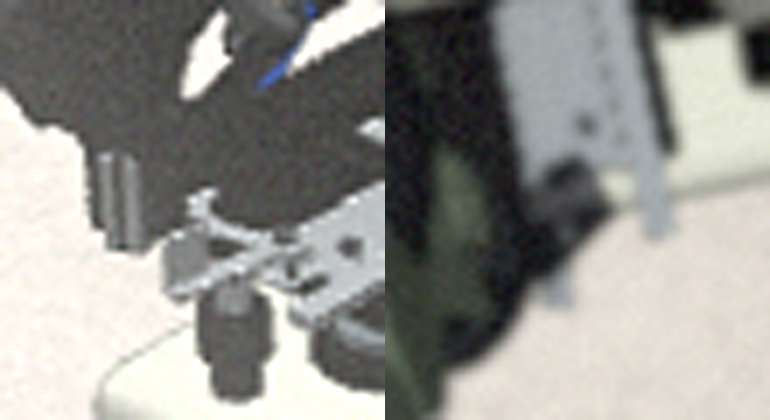

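servo_tool(moves=[{"travel":[0.0005,-0.0034,-0.0021],"spin":0,"grip":0},{"travel":[0.0005,-0.0068,-0.0042],"spin":0,"grip":0},{"travel":[0.0005,-0.0102,-0.0063],"spin":0,"grip":0},{"travel":[0.0005,-0.0102,-0.0063],"spin":0,"grip":0},{"travel":[0.0005,-0.0102,-0.0063],"spin":0,"grip":0}])

```text
clock: 20.48
tcp_pos: [0.5109, 0.1969, 0.139]
tcp_rot: [-0.194, 0.679, 0.191, 0.682]
force: [0.6, 1.7, -0.2]
opening: -0.0001
```

Run:
```python
from h import *
look(14)
```

```text
clock 20.57 tcp [0.5109 0.1969 0.139 ] heading z 0.5517 xax [ 0.0045 -0.0024 -1.    ] travel [-0.     -0.0157 -0.0107] spin 0.0016720274218604558 F [ 1.1   1.76 -0.65] open 0.0002
```

View pics/l14.png

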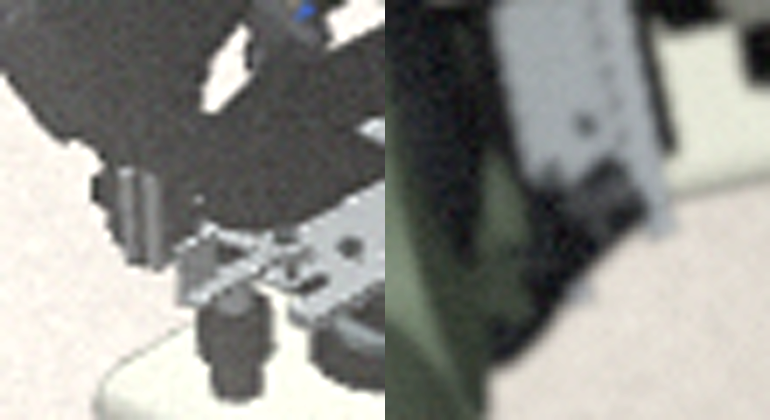

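servo_tool(moves=[{"travel":[0,-0.0023,-0.0014],"spin":0,"grip":0},{"travel":[0,-0.0046,-0.0028],"spin":0,"grip":0},{"travel":[0,-0.0068,-0.0042],"spin":0,"grip":0},{"travel":[0,-0.0068,-0.0042],"spin":0,"grip":0},{"travel":[0,-0.0068,-0.0042],"spin":0,"grip":0}])

```text
clock: 21.2
tcp_pos: [0.5108, 0.1889, 0.139]
tcp_rot: [-0.194, 0.679, 0.191, 0.682]
force: [0.4, 3.1, -0.2]
opening: 0.0001
```

Run:
```python
from h import *
look(15)
```

```text
clock 21.3 tcp [0.5108 0.189  0.139 ] heading z 0.5517 xax [ 0.0045 -0.0023 -1.    ] travel [ 0.     -0.009  -0.0065] spin 0.0017484956353697179 F [0.81 2.46 0.23] open 0.0001
```

View pics/l15.png

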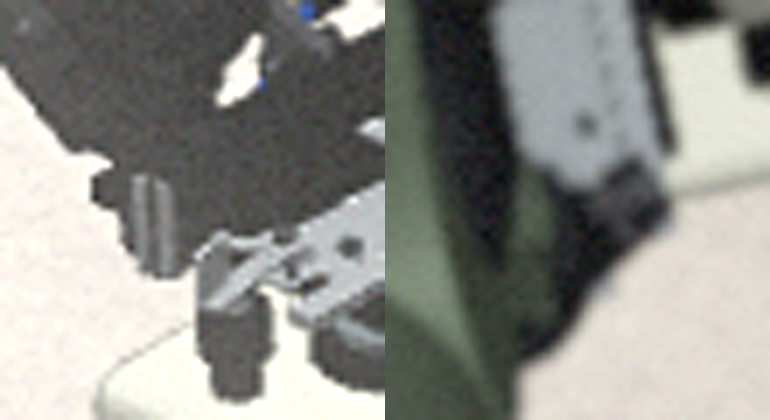

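```bash
cat >> h.py <<'E'
def lev(c,uv,piv=(.558,.188)):
    p=plane(c,[(245+uv[0]/7,140+uv[1]/7)],.131)[0]; d=np.array(piv)-p[:2]; print('lever tip',p.round(4),'r',np.linalg.norm(d).round(4),'heading',np.arctan2(d[1],d[0]).round(3))
E
python3 - <<'E'
from h import *
for n,uv in((13,(178,298)),(14,(187,305)),(15,(205,310))): lev(load('s%d'%n),uv)
c=load('s13'); print(proj(c,[[.558,.188,.133]]),)
E
```

```text
lever tip [0.5087 0.179  0.131 ] r 0.0501 heading 0.181
lever tip [0.5084 0.1734 0.131 ] r 0.0517 heading 0.287
lever tip [0.5113 0.167  0.131 ] r 0.0512 heading 0.423
[[285.16423882 173.87246082]]
```

servo_tool(moves=[{"travel":[0,-0.0023,-0.0014],"spin":0,"grip":0},{"travel":[0,-0.0046,-0.0028],"spin":0,"grip":0},{"travel":[0,-0.0068,-0.0042],"spin":0,"grip":0},{"travel":[0,-0.0068,-0.0042],"spin":0,"grip":0},{"travel":[0,-0.0068,-0.0042],"spin":0,"grip":0}])

```text
clock: 21.92
tcp_pos: [0.5106, 0.1809, 0.139]
tcp_rot: [-0.194, 0.679, 0.191, 0.682]
force: [-1.4, 2.6, 0.6]
opening: 0.0001
```

Run:
```python
from h import *
look(16)
```

```text
clock 22.02 tcp [0.5106 0.181  0.139 ] heading z 0.5518 xax [ 0.0041 -0.0025 -1.    ] travel [-0.     -0.0022 -0.002 ] spin 0.0017693228392765548 F [-0.83  2.54  0.25] open -0.0001
```

View pics/l16.png

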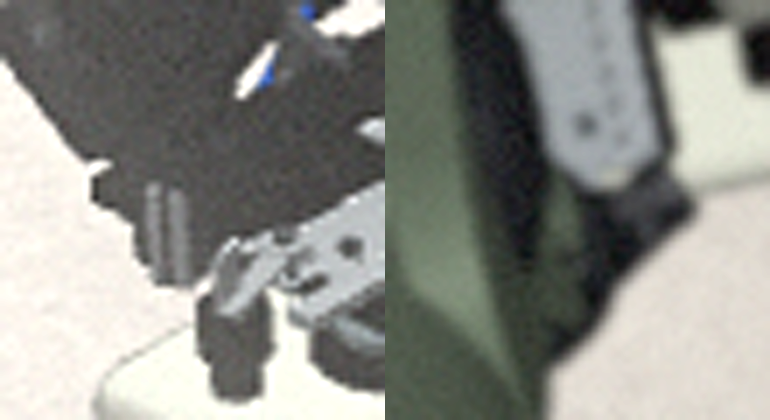

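servo_tool(moves=[{"travel":[0,-0.0017,-0.001],"spin":0,"grip":0},{"travel":[0,-0.0034,-0.0021],"spin":0,"grip":0},{"travel":[0,-0.0034,-0.0021],"spin":0,"grip":0},{"travel":[0,-0.0034,-0.0021],"spin":0,"grip":0}])

```text
clock: 22.52
tcp_pos: [0.5106, 0.177, 0.139]
tcp_rot: [-0.194, 0.679, 0.191, 0.682]
force: [0.1, 3.4, -0.0]
opening: 0.0004
```

Run:
```python
from h import *
look(17)
lev(load('s16'),(222,315))
```

```text
clock 22.62 tcp [0.5105 0.177  0.1389] heading z 0.5518 xax [ 0.004  -0.0025 -1.    ] travel [-0.0001  0.0012  0.0001] spin 0.0017764732813931872 F [0.12 2.86 0.55] open 0.0002
lever tip [0.5139 0.1608 0.131 ] r 0.0518 heading 0.552
```

View pics/l17.png

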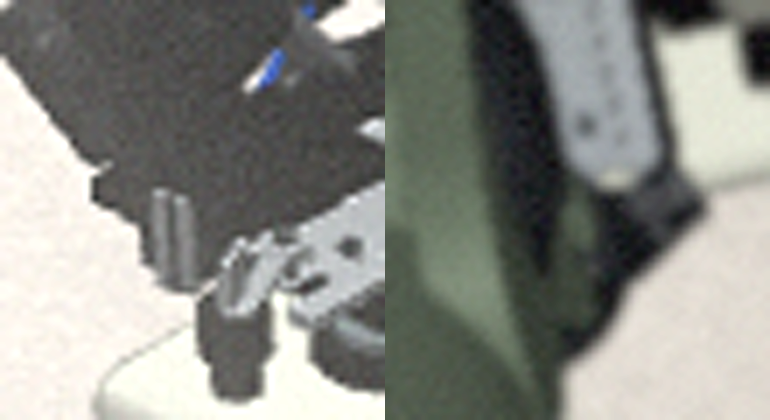

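servo_tool(moves=[{"travel":[0,-0.0017,-0.001],"spin":0,"grip":0},{"travel":[0,-0.0034,-0.0021],"spin":0,"grip":0},{"travel":[0,-0.0034,-0.0021],"spin":0,"grip":0},{"travel":[0,-0.0034,-0.0021],"spin":0,"grip":0}])

```text
clock: 23.12
tcp_pos: [0.5103, 0.174, 0.139]
tcp_rot: [-0.193, 0.679, 0.193, 0.682]
force: [1.2, 6.4, -0.8]
opening: -0.0
```

Run:
```python
from h import *
look(18)
lev(load('s17'),(230,316))
```

```text
clock 23.23 tcp [0.5103 0.174  0.1389] heading z 0.5525 xax [ 3.5e-03 -1.0e-04 -1.0e+00] travel [-0.0001  0.0036  0.0019] spin 0.0025037959866662796 F [-1.33  5.86 -0.49] open 0.0001
lever tip [0.5157 0.1587 0.131 ] r 0.0515 heading 0.606
```

View pics/l18.png

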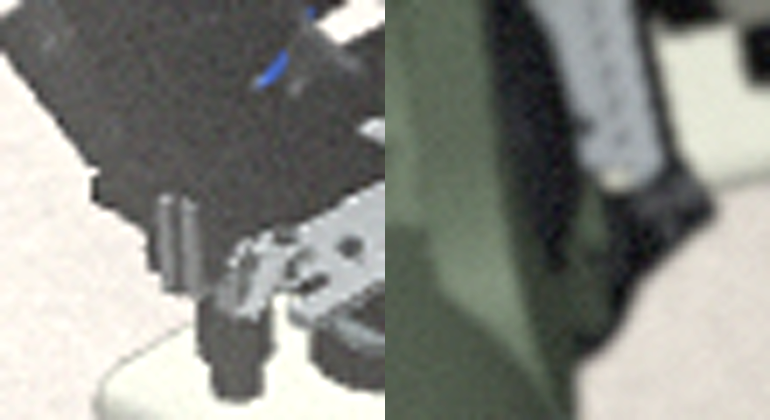

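Run:
```python
from h import *
f=lambda a:cv2.convertScaleAbs(cv2.resize(a[:,:,::-1],None,fx=14,fy=14,interpolation=cv2.INTER_CUBIC),alpha=1.6,beta=10)
cv2.imwrite('pics/l18b.png',np.hstack([f(load('s13')['color'][165:192,262:290]),f(load('s18')['color'][165:192,262:290])]))
for uv in [(238,318),(243,318),(248,316)]: lev(load('s18'),uv)
```

```text
lever tip [0.517 0.156 0.131] r 0.052 heading 0.663
lever tip [0.5183 0.155  0.131 ] r 0.0516 heading 0.694
lever tip [0.5204 0.155  0.131 ] r 0.0501 heading 0.72
```

View pics/l18b.png

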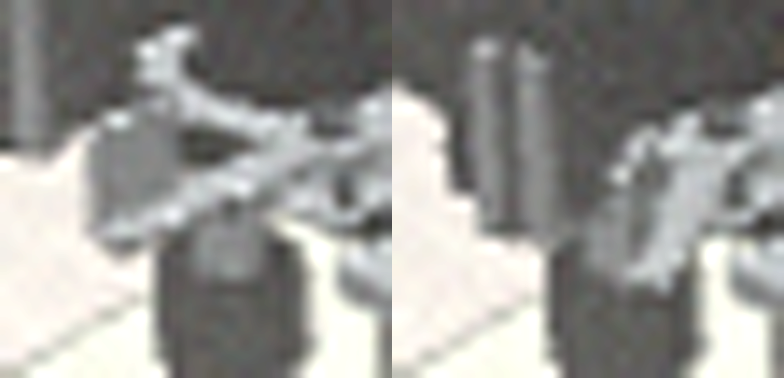

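Run:
```python
from h import *
c=load('s18')
for z in(.130,):
  P=plane(c,[(270.9,182.5),(280.8,185.4),(268.8,181),(277.9,184.6)],z)
  for p in P: d=np.array([.558,.188])-p[:2]; print(p.round(4),np.linalg.norm(d).round(4),np.arctan2(d[1],d[0]).round(3))
```

```text
[0.5107 0.18   0.13  ] 0.048 0.168
[0.5213 0.1549 0.13  ] 0.0494 0.735
[0.5107 0.1887 0.13  ] 0.0473 -0.016
[0.5181 0.162  0.13  ] 0.0476 0.577
```

servo_tool(moves=[{"travel":[0,-0.0017,-0.001],"spin":0,"grip":0},{"travel":[0,-0.0017,-0.001],"spin":0,"grip":0},{"travel":[0,-0.0017,-0.001],"spin":0,"grip":0}])

```text
clock: 23.6
tcp_pos: [0.5102, 0.1737, 0.139]
tcp_rot: [-0.192, 0.679, 0.194, 0.682]
force: [-0.1, 8.0, -1.0]
opening: -0.0002
```

Run:
```python
from h import *
look(19)
f=lambda a:cv2.convertScaleAbs(cv2.resize(a[:,:,::-1],None,fx=14,fy=14,interpolation=cv2.INTER_CUBIC),alpha=1.6,beta=10)
cv2.imwrite('pics/l19b.png',np.hstack([f(load('s18')['color'][165:192,262:290]),f(load('s19')['color'][165:192,262:290])]))
print(manip.observe()['torque'])
```

```text
clock 23.7 tcp [0.5102 0.1737 0.139 ] heading z 0.5537 xax [ 0.0032  0.004  -1.    ] travel [-0.      0.0037  0.0021] spin 0.00366586498229049 F [-0.39  7.93 -0.32] open -0.0
[1.73156939 0.01827955 0.09118587]
```

View pics/l19b.png

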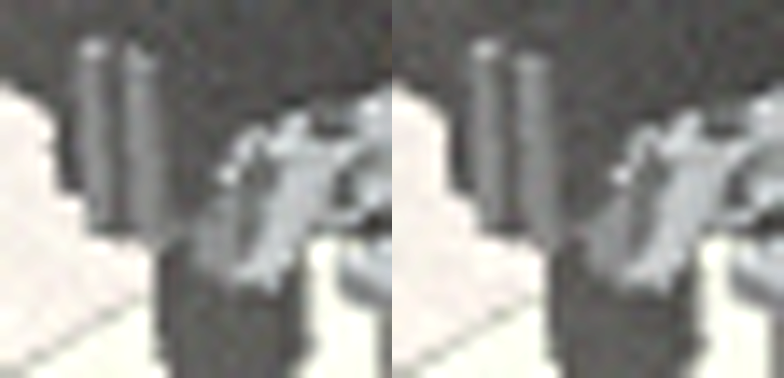

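Run:
```python
from h import *
t0=load('top0');t=load('t19')
a=np.hstack([cv2.resize(x['color'][150:290,320:460,::-1],None,fx=2.8,fy=2.8,interpolation=cv2.INTER_CUBIC) for x in(t0,t)])
cv2.imwrite('pics/fin.png',cv2.convertScaleAbs(a,alpha=1.6,beta=10))
s=manip.observe(); print(s['clock'],s['force'],s['tcp_pos'])
```

```text
23.7 [-0.38877622  7.92916409 -0.32167695] [0.51015732 0.17368971 0.13898075]
```

View pics/fin.png

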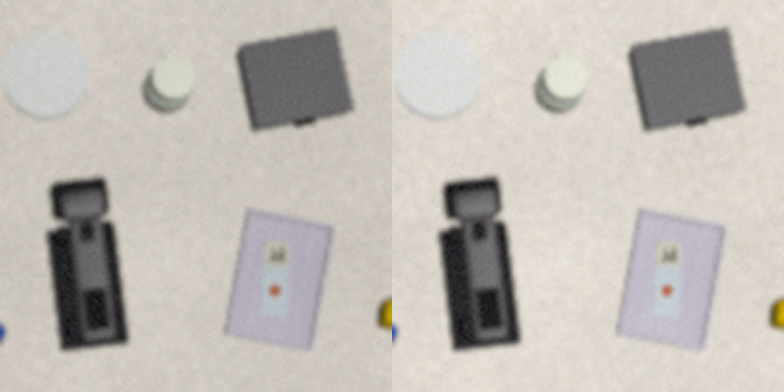

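The before and after views match: scanner, tray, dish, jar and box are where they started. The finger is on its stop at about 8 N, so I'm handing in.

Run:
```python
from cell import manip
print(manip.close_job())
```

```text
the job is handed in; nothing more can be done
None
```

The job is done and handed in at about 24 s, with the gripper still holding the slide finger open. The hand-in gave no verdict, so these are my own checks.

- **Scan:** I held the window about 5 cm above the label for over 2 s at two spots 2.5 mm apart. The second was because the views disagreed by up to about 5 mm on where the window sits sideways. From the measured tool pose, the window was within 1–2 mm of the label's centre at both. Its exact position could only be inferred, because the head hides it.
- **Scanner back in its rest:** The wrist camera puts it within 1 mm of where it started and level, and it is let go. The top view shows it still there at the end.
- **Slide finger:** I pushed the ear with the shut fingers until the force rose from about 3 N to 8 N. Pushing a little more no longer moved the lever, so it is on its stop and well under the 25 N limit. The side view gives roughly 0.57–0.59 rad of turn; the stop is at 0.6, and I put the difference down to measuring error.
- **Other things on the bench:** In the last top view the dish, jar, box and tray are where they were. I did not recheck the dropper bottle at the end, but nothing came near it.

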